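# Load the stamp box

### The arm

A 7-joint arm with a two-finger parallel gripper is mounted at the origin on the work surface. World frame = base frame: x ahead of the robot, y to its left, z up, the work surface at z = 0. Lengths are in m, angles in rad, forces in N, time in s.
With the tool pointing down it reaches from about 0.4 to 0.85 m from the base axis. Payload 10.4 kg.
Tool frame: the origin (TCP) lies at the very end of the fingers, on their centre line; the grasp point (between the pads) lies 19 mm behind it; z points along the fingers, y is the line along which they close (so a half turn about z gives the same grasp; the last joint's range is limited). The gripper opens to 87 mm and grips with 3 to 60 N. Pads are 19 mm wide; open, the fingers measure 117 mm over their backs; the gripper's body (75 mm by 190 mm) begins 51 mm behind the grasp point.
Start: joints at [-0.023, 0.332, -0.065, 1.46, 0.022, 1.35, -0.088], TCP at [0.625, 0, 0.223] pointing down, gripper open.
Joint ranges: [-2.6, 2.6], [-0.5, 2.12], [-1.47, 1.34], [0.16, 2.42], [-1.27, 4.41], [0.06, 2.06], [-2.6, 2.6]. Speed limits (rad/s): [2.22, 2.22, 2.79, 2.79, 3.14, 3.14, 3.14].

### API

Orientations are given as a unit quaternion [x, y, z, w].
In Python, from bench import * gives the robot as it stands.
- The arm moves only by the tool step_arm, never from a script. Its arguments are lists of equal length, an entry for each row: "delta_pos": the shift along the world's x, y, z in units of 25 mm (1.0 is 25 mm), a list of three; "turn": the turn about the world's z in units of 0.12 rad (1.0 is 0.12 rad). In form: {"delta_pos": [[tx, ty, tz], ...], "turn": [turn, ...]}. A call has 1 to 12 rows; each row shifts and turns the commanded pose from where the row before left it; what a row does not reach is not made up. A row lasts 1/10 s, in which the tool goes at most 50 mm and 8.59 degrees, less where a joint would pass 70% of its speed; a pose out of reach is approached as far as the arm can. A call with a number of a shift or a turn outside -1 to 1 is refused whole. A call with a gripper value outside its range is refused whole. "grip" is the closure, from 0 (fully open) to 1 (shut), set as the call begins (left out, the last holds). The fingers move at their own pace and stop on an object; "newtons" is the grip in N (left out, the last holds). Time passes only in rows, so rows that do not move let the fingers close. It gives the time, the measured TCP pose, the force, the opening and the grip force at its end, in the units of the state.
- read_state(): the state, without advancing time (a new reading comes with each control period).
- camera(name): name is "scene" or "side" or "wrist"; returns a dict with "image" (420x560x3 uint8, red, green, blue), "z_map" (420x560 float32, m along the optical axis (not along the pixel's ray), 0 where there is no reading), "mtx" (3x3 intrinsics, pixels), "dist" ([k1, k2, p1, p2, k3] as OpenCV has them; the pictures are not rectified), "view" (4x4, takes a point from world to camera coordinates). Camera axes: x right, y up, looking along -z (the intrinsics and any distortion apply to the point x, -y, -z); pixel columns grow to the right and rows downward; lengths in m; the calibration is good to about 2 mm. A picture is of the moment at which its call begins.
- close_job(): hands the job in; it is judged then, once.
The state is a dict: "time": time; "joint_positions": joint angles; "joint_vel": joint speeds; "joint_torque": joint torques, N m; "ee_pos": TCP position; "eef_rot": TCP orientation; "ft_force": force on the tool from outside, world axes, zero at the start; "torque": the same for the moment, N m; "width": finger opening in m; "grip_force": force on a finger pad.
Only numpy, scipy, OpenCV 4.12 (cv2) and the standard library are available. Lean on these libraries where they do the work, as an engineer would, in place of code of your own. Each camera call takes 0.05 s, during which the arm holds its last target. There are 200 camera calls.

### The job

Press the brass button so that the stamp box's lid pops up, swing the lid wide open past upright and leave it standing there steady. Then set the wooden rack in the box, slide it narrow end first along its tapered dovetail way until it wedges tight, and stand every hand stamp on the table upright in a well of the rack, foot down and fully home. Leave the other things on the table where they are.

Things in the scene. Friction and masses are not known exactly. Their poses are not given: they have to be found in the camera images.
- stampbox: Fixed dark-wood box: outside 270 (its x) by 150 (its y) by 52 mm high, walls and floor 8 mm thick. Origin: centre of its underside, on the table. A ledge 150 mm long (x) and 30 mm high on its -y side (y -75 to -131 mm) carries the release button. The lid is hinged along its +y wall. A tapered dovetail way lies on its floor.
- way_mouth (a point): Wide mouth of the way, on the box floor at box x = -35, y = 0 mm; axes as the box's. The way is two pale wooden rails 11 mm high, 154 mm long, from here towards +x. Their undercut inner faces stand 79 mm apart at the floor (70 at the tops) here, closing in 5 degrees a side to 52.5 mm (44 at the tops) at the far end.
- set_down (a point): On the box floor at box x = -42, y = 0 mm; axes as the box's. With its origin here and its narrow end to +x the rack passes straight down between the rails to the floor with 3 mm to spare each side and 8 mm to the -x wall (inner face at box x = -127 mm).
- way_home (a point): On the box floor (8 mm above the table) at box x = 42, y = 0 mm; axes as the box's. The rack's origin lies here, within 4 mm along x, when it is wedged tight; it slides in along +x from set_down, 84 mm away, with ever less side play, and jams by friction. 10 to 15 N pushes it home.
- lid (a joint): Angle of the lid (rad): 0 shut and latched, 1.9 fully open against its stop. The lid is a dark board 270 x 150 x 8 mm, 0.18 kg, lying on the box rim. A latch holds it down until the button is pressed; then its spring lifts it to about 0.9 rad, where the stiff hinge keeps it. Pushed further (about 1 N at its edge) it stays where it is left.
- lid_hinge (a point): Middle of the lid's hinge line, 52 mm above the table at box y = +75 mm; the line runs along the box's x. Axes as the box's.
- lid_edge (a point): Middle of the lid's free edge, 150 mm from the hinge line; it moves with the lid.
- release (a joint): Travel of the release button (m): 0 up, 0.006 fully down (5 N); the latch lets go at about 4 mm. Springs back.
- release_top (a point): Centre of the top of the release button: a round brass button 28 mm across, pressed straight down, 52 mm above the table when up. It is on the box's ledge, 105 mm from the box centre on the -y side.
- rack: Loose pale-wood rack, 0.35 kg, on the table at the start. Origin: centre of its underside; x along it to its narrow end, z up. Its lower 12 mm is a dovetail foot 154 mm long, 79 mm wide underneath at the -x end, 52.5 mm at the +x end (9.6 mm less at the foot's top). On it a block 154 x 40 mm, z = 12 to 42 mm, to be gripped by its long sides, with four wells in its top.
- well1 (a point): Mouth of well 1 of the rack, on the rack's top (z = 42 mm) at rack x = -57 mm: a square well 28 x 28 mm, 24 mm deep, that takes the foot of one stamp.
- well2 (a point): Mouth of well 2 of the rack, on the rack's top (z = 42 mm) at rack x = -19 mm: a square well 28 x 28 mm, 24 mm deep, that takes the foot of one stamp.
- well3 (a point): Mouth of well 3 of the rack, on the rack's top (z = 42 mm) at rack x = 19 mm: a square well 28 x 28 mm, 24 mm deep, that takes the foot of one stamp.
- well4 (a point): Mouth of well 4 of the rack, on the rack's top (z = 42 mm) at rack x = 57 mm: a square well 28 x 28 mm, 24 mm deep, that takes the foot of one stamp.
- stamp1: Hand stamp, may be absent; all are alike, 0.1 kg, round, 90 mm tall: brass foot 26 mm across from z = 0 to 26, wooden neck 14 mm across from z = 26 to 68, knob 24 mm across above. Origin: centre of its underside; z along it to the knob. Stands on the table at the start.
- stamp2: Hand stamp, may be absent; all are alike, 0.1 kg, round, 90 mm tall: brass foot 26 mm across from z = 0 to 26, wooden neck 14 mm across from z = 26 to 68, knob 24 mm across above. Origin: centre of its underside; z along it to the knob. Stands on the table at the start.
- stamp3: Hand stamp, may be absent; all are alike, 0.1 kg, round, 90 mm tall: brass foot 26 mm across from z = 0 to 26, wooden neck 14 mm across from z = 26 to 68, knob 24 mm across above. Origin: centre of its underside; z along it to the knob. Stands on the table at the start.
- stamp4: Hand stamp, may be absent; all are alike, 0.1 kg, round, 90 mm tall: brass foot 26 mm across from z = 0 to 26, wooden neck 14 mm across from z = 26 to 68, knob 24 mm across above. Origin: centre of its underside; z along it to the knob. Stands on the table at the start.
- ink_tin: Bystander: round steel tin, 56 mm across, 18 mm high. Origin: centre of underside.
- ink_bottle: Bystander: small amber bottle, 40 mm across, 65 mm high. Origin: centre of underside.
- tea_mug: Bystander: white mug, 76 mm across, 85 mm high, handle at its +y side. Origin: centre of underside.
- whetstone: Bystander: grey stone 110 x 40 x 20 mm. Origin: centre of underside.
- graver: Bystander: wooden-handled graver lying flat, about 150 mm long, along its x.
- blank_block: Bystander: small wooden block 50 x 30 x 30 mm. Origin: centre of underside.
Not all that is in view belongs to the job. What is shaped like the stamp4 but blue is not meant. Leave any purple look-alike of the stamp3 alone.

How it is judged:
By the outcome, as a careful person would: the job done as asked, in the order asked, and still so for the second after the job is handed in, with the robot touching nothing.
Of stamp1, stamp2, stamp3, stamp4 only 2 to 4 are there at a start; the rules pass over those that are not, and their reading is None.
At some moment in a run one of rack may be knocked a few centimetres aside while the robot is not near it.
Once in a run the grip may slacken for a moment while it holds something.
It also fails if it takes over 210 s, if anything falls off the work surface, if the arm or the gripper's body presses on something with over 40 N, if the wrist force passes 120 N, or if a joint passes its speed limit or range.

## Working session

There is one attempt and no reset: what is moved stays moved. The work goes in short steps, Python scripts to look and compute and a tool call to move; the robot and the scene stay as the last step left them, time stands still between calls to the robot, and variables do not carry over. Pictures are saved under pics/ and viewed, at most 14 in all, crops included, and the job is handed in when it is done.

Besides the shell and the picture viewer there is one more tool, called after "Call:" by a JSON object that holds its "fn" and its "kwargs", one argument or row to a line. step_arm: Moves the arm, as the interface text tells. Shifts and turns lie within -1 to 1; 1 stands for 25 mm of shift or 0.12 rad of turn. Its arguments: {"type":"object","properties":{"delta_pos":{"type":"array"},"turn":{"type":"array"},"grip":{"type":"number"},"newtons":{"type":"number"}},"required":["delta_pos","turn"]}

```bash
mkdir -p pics; ls; cat > h.py <<'E'
from bench import *
import numpy as np, cv2
def snap(n):
    c=camera(n); c['image']=np.asarray(c['image']); np.savez('/tmp/%s.npz'%n,**{k:np.asarray(v) for k,v in c.items()}); return c
def load(n): return dict(np.load('/tmp/%s.npz'%n))
def ray(c,uv):
    p=cv2.undistortPoints(np.array(uv,float).reshape(-1,1,2),c['mtx'],c['dist']).reshape(-1,2)
    d=np.c_[p[:,0],-p[:,1],-np.ones(len(p))]
    R=c['view'][:3,:3];t=c['view'][:3,3]
    return -R.T@t,(d@R)
def onplane(c,uv,z):
    o,d=ray(c,uv); s=(z-o[2])/d[:,2]; return o+s[:,None]*d
def cloud(c):
    v,u=np.mgrid[0:420,0:560]; o,d=ray(c,np.c_[u.ravel(),v.ravel()])
    P=(o+d*c['z_map'].reshape(-1,1)).reshape(420,560,3); P[c['z_map']<=0]=np.nan; return P
def proj(c,P):
    q=np.atleast_2d(P)@c['view'][:3,:3].T+c['view'][:3,3]; q=q*[1,-1,-1]
    return cv2.projectPoints(q,np.zeros(3),np.zeros(3),c['mtx'],c['dist'])[0].reshape(-1,2)
E
python3 - <<'E'
from h import *
for n in ['scene','side']:
    c=snap(n); cv2.imwrite('pics/%s0.png'%n,c['image'][:,:,::-1]); print(n,-c['view'][:3,:3].T@c['view'][:3,3])
print(read_state())
E
```

```text
pics
scene [1.15198565 0.08721383 0.57033999]
side [ 0.10570565 -0.91380866  0.79845847]
{'time': 0.1, 'joint_positions': array([-0.02259596,  0.33281391, -0.06470375,  1.46085484,  0.02158427,
        1.34990362, -0.08849307]), 'joint_vel': array([ 0.00104405, -0.00205305, -0.00011693, -0.00344581, -0.00037304,
        0.00022872,  0.00104932]), 'joint_torque': array([ 3.16136166e-04, -6.24538064e+01,  2.38312193e-02, -3.90717781e+01,
       -6.15657773e-02,  3.65302863e-02,  4.60620026e-05]), 'ee_pos': array([6.24651525e-01, 1.42913165e-06, 2.21831427e-01]), 'eef_rot': array([ 7.07098807e-01,  7.07114463e-01, -4.68787151e-04, -4.39400137e-04]), 'ft_force': array([-0.54729438,  0.20782913,  0.35213541]), 'torque': array([-0.01281881,  0.01568135,  0.04504819]), 'grip_force': 0.0, 'width': 0.08707742772303133}
```

View pics/scene0.png

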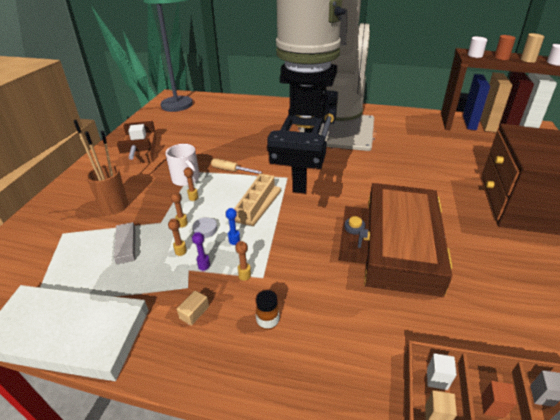

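View pics/side0.png

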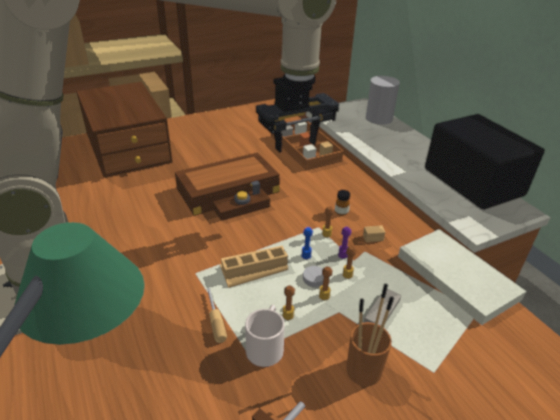

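The scene view shows the box at (405,235), the button at (355,225), and the rack at (257,198). Four brown stamps stand at (190,184), (179,210), (177,238) and (243,260). The blue (232,226) and purple (201,252) look-alikes are to be avoided.

```bash
python3 - <<'E'
from h import *
for n,reg in [('scene',[('lid',(365,450,180,295)),('btn',(340,372,210,250)),('rack',(230,285,165,225))]),('side',[('lid',(170,285,150,215)),('btn',(205,275,180,215)),('rack',(215,295,240,285))])]:
    c=load(n); P=cloud(c); hsv=cv2.cvtColor(c['image'],cv2.COLOR_RGB2HSV)
    for nm,(u0,u1,v0,v1) in reg:
        Q=P[v0:v1,u0:u1].reshape(-1,3); H=hsv[v0:v1,u0:u1].reshape(-1,3)
        zr={'lid':(.054,.068),'btn':(.046,.056),'rack':(.036,.048)}[nm]
        m=(Q[:,2]>zr[0])&(Q[:,2]<zr[1])
        if nm=='btn': m&=(H[:,1]>150)&(H[:,2]>140)
        q=Q[m][:,:2].astype(np.float32)
        if len(q)<5: print(n,nm,len(q)); continue
        (cx,cy),(w,h),a=cv2.minAreaRect(q); print(n,nm,len(q),np.round([cx,cy,w,h,a],4),'zmed',np.median(Q[m][:,2]))
    # stamps : knobs z .07-.095
    nm_=((P[:,:,2]>.066)&(P[:,:,2]<.098)&(P[:,:,0]>.3)&(P[:,:,0]<.95)&(abs(P[:,:,1])<.45)).astype(np.uint8)
    k,l,s,ce=cv2.connectedComponentsWithStats(nm_)
    for i in range(1,k):
        if 15<s[i,4]<1500:
            q=P[l==i]; print(n,'blob',ce[i].round(),s[i,4],np.nanmean(q,0).round(3),np.nanmax(q[:,2]).round(3),np.median(hsv[l==i],0))
c=load('scene'); I=c['image']
a=cv2.resize(I[165:285,150:290],None,fx=5,fy=5,interpolation=cv2.INTER_CUBIC)
cv2.imwrite('pics/crop1.png',a[:,:,::-1])
E
```

```text
scene lid 6394 [0.5131 0.1956 0.2744 0.1625 0.9393] zmed 0.06232486939333309
scene btn 106 [ 0.5408  0.1004  0.0774  0.0262 15.6819] zmed 0.05119030341666925
scene rack 473 [ 4.45700e-01 -1.49100e-01  4.18000e-02  1.57100e-01  8.31582e+01] zmed 0.040729827861390566
scene blob [182. 157.] 534 [ 0.385 -0.359  0.078] 0.091 [ 12.  17. 216.]
scene blob [509. 192.] 431 [0.381 0.425 0.081] 0.098 [ 10. 166.  70.]
scene blob [176. 198.] 111 [ 0.557 -0.294  0.082] 0.092 [ 11. 169. 138.]
scene blob [230. 214.] 119 [ 0.587 -0.158  0.083] 0.091 [112. 217. 191.]
scene blob [174. 225.] 129 [ 0.644 -0.258  0.083] 0.092 [ 11. 169. 141.]
scene blob [198. 239.] 129 [ 0.672 -0.194  0.083] 0.091 [137. 182. 137.]
scene blob [241. 248.] 144 [ 0.678 -0.106  0.083] 0.091 [ 11. 169. 153.]
scene blob [260. 298.] 48 [ 0.77  -0.044  0.067] 0.068 [120.  54.  25.]
scene blob [267. 299.] 18 [ 0.77  -0.032  0.067] 0.068 [115.  57.  23.]
side lid 2736 [0.5158 0.1782 0.2726 0.1948 1.0451] zmed 0.06408658568811759
side btn 41 [5.17000e-01 9.25000e-02 2.56000e-02 2.21000e-02 6.67388e+01] zmed 0.05314655739981289
side ra
[... 392 characters left out ...]
0.] 20 [0.478 0.161 0.067] 0.068 [ 13. 160. 153.]
side blob [232. 179.] 17 [0.513 0.152 0.067] 0.069 [ 13. 159. 153.]
side blob [344. 193.] 48 [ 0.766 -0.04   0.068] 0.072 [51.5 30.5 38.5]
side blob [329. 211.] 82 [ 0.671 -0.113  0.084] 0.095 [ 13.  151.   98.5]
side blob [308. 232.] 90 [ 0.579 -0.165  0.084] 0.095 [110. 162. 119.]
side blob [346. 231.] 89 [ 0.664 -0.202  0.084] 0.094 [141. 139.  97.]
side blob [351. 251.] 98 [ 0.636 -0.266  0.085] 0.094 [ 13.  153.   98.5]
side blob [327. 271.] 106 [ 0.55  -0.302  0.085] 0.093 [ 13.  140.5 107. ]
side blob [289. 291.] 120 [ 0.448 -0.318  0.084] 0.094 [ 13.  140.  114.5]
side blob [265. 326.] 699 [ 0.366 -0.374  0.079] 0.091 [ 13.  25. 148.]
```

View pics/crop1.png

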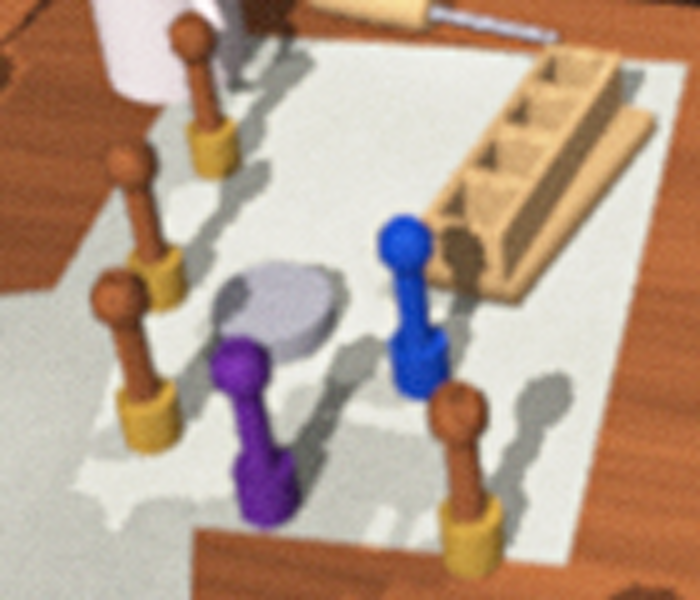

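The crop shows the rack at upper right, with its wider foot at the far (−x) end, so the narrow end points to +x. Brass-footed stamps are at crop pixels (213,150), (157,280), (148,418) and (470,535).

```bash
python3 - <<'E'
from h import *
for n,(u0,u1,v0,v1) in [('scene',(340,375,208,250)),('side',(225,270,180,212))]:
    c=load(n); hsv=cv2.cvtColor(c['image'],cv2.COLOR_RGB2HSV)
    m=((hsv[:,:,0]>16)&(hsv[:,:,0]<32)&(hsv[:,:,1]>110)&(hsv[:,:,2]>110)).astype(np.uint8); r=np.zeros_like(m); r[v0:v1,u0:u1]=1
    k,l,s,ce=cv2.connectedComponentsWithStats(m*r); i=1+np.argmax(s[1:,4]); print(n,s[i],ce[i],onplane(c,[ce[i]],.050))
    P=cloud(c)
    # lid top: fit each edge
    u0,u1,v0,v1=(365,450,180,295) if n=='scene' else (170,285,150,215)
    Q=P[v0:v1,u0:u1].reshape(-1,3); q=Q[(Q[:,2]>.0585)&(Q[:,2]<.066)]
    print('z',np.percentile(q[:,2],[5,50,95]).round(4)); 
    for x in (.42,.46,.5,.54,.58,.62):
        w=q[abs(q[:,0]-x)<.01]; print(x,np.percentile(w[:,1],[1,99]).round(4),end=' ')
    for y in (.14,.17,.2,.23):
        w=q[abs(q[:,1]-y)<.01]; print(y,np.percentile(w[:,0],[1,99]).round(4),end=' ')
    print()
c=snap('wrist'); cv2.imwrite('pics/w0.png',c['image'][:,:,::-1]); print(-c['view'][:3,:3].T@c['view'][:3,3], c['mtx'])
E
```

```text
scene [349 216  13  12 132] [354.95454545 221.59090909] [[0.5191455  0.09355268 0.05      ]]
z [0.0599 0.0624 0.0645]
0.42 [0.1237 0.2704] 0.46 [0.1236 0.2704] 0.5 [0.1251 0.2712] 0.54 [0.1251 0.2723] 0.58 [0.1181 0.2751] 0.62 [0.1271 0.2724] 0.14 [0.3837 0.649 ] 0.17 [0.3847 0.6484] 0.2 [0.3836 0.6478] 0.23 [0.383  0.6465] 
side [237 191  11   8  66] [242.         194.37878788] [[0.51732607 0.09344235 0.05      ]]
z [0.0604 0.0638 0.0657]
0.42 [0.1197 0.2689] 0.46 [0.1206 0.2686] 0.5 [0.1226 0.2687] 0.54 [0.1235 0.2693] 0.58 [0.1039 0.272 ] 0.62 [0.1246 0.2737] 0.14 [0.3834 0.6485] 0.17 [0.3817 0.6472] 0.2 [0.3802 0.6492] 0.23 [0.3808 0.6478] 
[0.62431948 0.07457332 0.38444508] [[300.25883024   0.         280.12744422]
 [  0.         300.25883024 208.33565563]
 [  0.           0.           1.        ]]
```

View pics/w0.png

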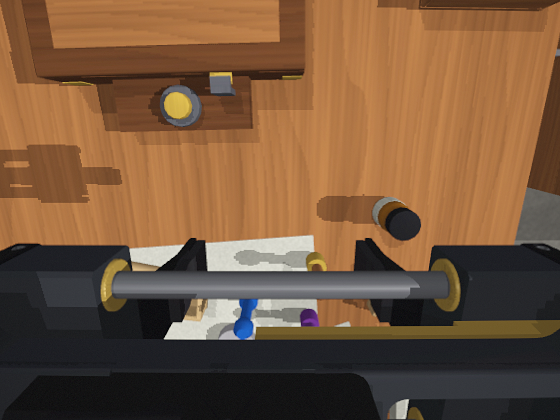

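The wrist view shows the button at (180,105) and the box's ledge edge above it. The camera sits on the tool's +x side. Now I'll press the button.

Call:
{"fn": "step_arm", "kwargs": {
  "delta_pos": [
    [-0.71, 0.6, -1],
    [-0.71, 0.6, -1],
    [-0.71, 0.6, -1],
    [-0.71, 0.6, -1],
    [-0.71, 0.6, -1],
    [-0.71, 0.6, -0.9],
    [0, 0, 0],
    [0, 0, 0],
    [0, 0, 0]
  ],
  "turn": [0, 0, 0, 0, 0, 0, 0, 0, 0],
  "grip": 1,
  "newtons": 20
}}

```text
time: 1.05
ee_pos: [0.5197, 0.0895, 0.0759]
eef_rot: [0.707, 0.707, 0.001, 0.001]
ft_force: [0.1, -0.6, 0.6]
width: 0.0231
grip_force: 0.0
```

Call:
{"fn": "step_arm", "kwargs": {
  "delta_pos": [
    [0, 0, -0.4],
    [0, 0, -0.4],
    [0, 0, -0.1],
    [0, 0, -0.1],
    [0, 0, 0]
  ],
  "turn": [0, 0, 0, 0, 0]
}}

```text
time: 1.55
ee_pos: [0.5186, 0.0899, 0.0499]
eef_rot: [0.707, 0.707, -0.0, 0.0]
ft_force: [0.2, -2.4, 1.6]
width: -0.0001
grip_force: 0.7
```

Call:
{"fn": "step_arm", "kwargs": {
  "delta_pos": [
    [0, 0, -0.1],
    [0, 0, -0.1],
    [0, 0, 0],
    [0, 0, 0]
  ],
  "turn": [0, 0, 0, 0]
}}

```text
time: 1.95
ee_pos: [0.5188, 0.0899, 0.0463]
eef_rot: [0.707, 0.707, 0.0, 0.0]
ft_force: [-7.4, -2.0, 16.8]
width: 0.0007
grip_force: 8.6
```

Call:
{"fn": "step_arm", "kwargs": {
  "delta_pos": [
    [0, 0, 1],
    [0, 0, 1],
    [0, 0, 1],
    [0, 0, 1],
    [0, 0, 0.2],
    [0, 0, 0],
    [0, 0, 0]
  ],
  "turn": [0, 0, 0, 0, 0, 0, 0]
}}

```text
time: 2.65
ee_pos: [0.5179, 0.0899, 0.1489]
eef_rot: [0.707, 0.707, -0.001, -0.0]
ft_force: [-0.2, 0.4, 0.1]
width: 0.0006
grip_force: 0.0
```

```bash
python3 - <<'E'
from h import *
c=snap('scene'); P=cloud(c); print(read_state()['ee_pos'])
q=P[(abs(P[:,:,0]-.45)<.02)&(P[:,:,1]>.1)&(P[:,:,1]<.36)&(P[:,:,2]>.03)]
for z in np.arange(.05,.22,.02):
    w=q[abs(q[:,2]-z)<.01]; print(z.round(2),len(w),np.percentile(w[:,1],[5,50,95]).round(3) if len(w) else '')
E
```

```text
[0.5177666  0.08990213 0.14868215]
0.05 52 [0.123 0.127 0.277]
0.07 36 [0.263 0.27  0.276]
0.09 50 [0.246 0.253 0.261]
0.11 54 [0.228 0.235 0.243]
0.13 43 [0.212 0.219 0.226]
0.15 63 [0.194 0.201 0.21 ]
0.17 71 [0.177 0.182 0.191]
0.19 0 
0.21 0
```

Call:
{"fn": "step_arm", "kwargs": {
  "delta_pos": [
    [0, 0.8, 0],
    [0, 0.8, 0],
    [0, 0.8, 0],
    [0, 0.8, 0],
    [0, 0.4, 0],
    [0, 0.4, 0],
    [0, 0.4, 0],
    [0, 0.4, 0],
    [0, 0.4, 0],
    [0, 0.4, 0],
    [0, 0.4, 0],
    [0, 0.4, 0]
  ],
  "turn": [0, 0, 0, 0, 0, 0, 0, 0, 0, 0, 0, 0]
}}

```text
time: 3.9
ee_pos: [0.5185, 0.2508, 0.1501]
eef_rot: [0.707, 0.707, 0.0, 0.0]
ft_force: [-0.7, -1.0, -0.0]
width: 0.0005
grip_force: 0.3
```

Call:
{"fn": "step_arm", "kwargs": {
  "delta_pos": [
    [0, 0.4, 0],
    [0, 0.3, 0],
    [0, 0.2, 0],
    [0, 0.2, 0],
    [0, 0, 0]
  ],
  "turn": [0, 0, 0, 0, 0]
}}

```text
time: 4.4
ee_pos: [0.5184, 0.2782, 0.15]
eef_rot: [0.707, 0.707, 0.0, -0.0]
ft_force: [-0.1, -0.3, 0.6]
width: 0.0002
grip_force: 0.0
```

Call:
{"fn": "step_arm", "kwargs": {
  "delta_pos": [
    [0, 0.2, 0],
    [0, 0.2, 0],
    [0, 0.1, 0],
    [0, 0.1, 0],
    [0, 0, 0]
  ],
  "turn": [0, 0, 0, 0, 0]
}}

```text
time: 4.9
ee_pos: [0.5185, 0.293, 0.1501]
eef_rot: [0.707, 0.707, 0.0, -0.0]
ft_force: [-0.7, 0.5, 0.5]
width: 0.0004
grip_force: 0.1
```

Call:
{"fn": "step_arm", "kwargs": {
  "delta_pos": [
    [0, 0.1, 0],
    [0, 0.1, 0],
    [0, 0, 0]
  ],
  "turn": [0, 0, 0]
}}

```text
time: 5.2
ee_pos: [0.5186, 0.297, 0.1499]
eef_rot: [0.707, 0.707, -0.0, 0.0]
ft_force: [-0.2, -2.7, -0.3]
width: 0.0005
grip_force: 1.5
```

Call:
{"fn": "step_arm", "kwargs": {
  "delta_pos": [
    [0, 0.1, 0],
    [0, 0.1, 0],
    [0, 0, 0]
  ],
  "turn": [0, 0, 0]
}}

```text
time: 5.5
ee_pos: [0.5188, 0.2979, 0.1496]
eef_rot: [0.708, 0.706, -0.003, 0.002]
ft_force: [-4.2, -17.4, 7.0]
width: 0.0004
grip_force: 9.0
```

The lid is against its stop. Next I'll back off, turn the tool +90°, and hover so the camera is over the rack.

Call:
{"fn": "step_arm", "kwargs": {
  "delta_pos": [
    [0, -0.6, 0.4],
    [0, -1, 0.8],
    [0, -1, 0.8],
    [0, -1, 0.8],
    [0, -1, 0],
    [0, -1, 0],
    [0, -1, 0],
    [0, -1, 0],
    [0, -1, 0],
    [0, -1, 0],
    [0, -1, 0],
    [0, -1, 0]
  ],
  "turn": [0, 0, 0, 0, 0.5, 1, 1, 1, 1, 1, 1, 1],
  "grip": 0.25
}}

```text
time: 6.7
ee_pos: [0.5187, 0.0119, 0.2209]
eef_rot: [0.327, 0.945, 0.001, 0.001]
ft_force: [0.1, -0.7, -0.0]
width: 0.0652
grip_force: 0.0
```

Call:
{"fn": "step_arm", "kwargs": {
  "delta_pos": [
    [0, -1, 0],
    [0, -1, 0],
    [0, -1, 0],
    [0, -1, 0],
    [0, -1, 0],
    [0, -1, 0],
    [0, -0.4, 0],
    [0, 0, 0],
    [0, 0, 0],
    [0, 0, 0]
  ],
  "turn": [1, 1, 1, 1, 0.6, 0, 0, 0, 0, 0]
}}

```text
time: 7.7
ee_pos: [0.5188, -0.1458, 0.2202]
eef_rot: [0.058, 0.998, 0.0, 0.0]
ft_force: [-0.4, 0.1, 0.9]
width: 0.0654
grip_force: 0.0
```

```bash
cat >> h.py <<'E'
def rackfind(c,reg=None,zt=.042,base=0.):
    P=cloud(c); m=(P[:,:,2]>base+zt-.007)&(P[:,:,2]<base+zt+.007)&(P[:,:,0]>.3)&(P[:,:,0]<.7)
    if reg: m&=(P[:,:,0]>reg[0])&(P[:,:,0]<reg[1])&(P[:,:,1]>reg[2])&(P[:,:,1]<reg[3])
    hsv=cv2.cvtColor(c['image'],cv2.COLOR_RGB2HSV); 
    k,l,s,ce=cv2.connectedComponentsWithStats(m.astype(np.uint8)); i=1+np.argmax(s[1:,4])
    q=P[l==i]; return cv2.minAreaRect(q[:,:2].astype(np.float32)),np.median(q[:,2]),s[i]
E
python3 - <<'E'
from h import *
s=read_state(); print(s['ee_pos'],s['eef_rot'],s['width'],s['joint_positions'][6])
c=snap('wrist'); cv2.imwrite('pics/w1.png',c['image'][:,:,::-1])
print(rackfind(c,(.3,.6,-.25,-.05)))
E
```

```text
[ 0.51883642 -0.14582066  0.22021432] [5.83530952e-02 9.98295939e-01 3.27933755e-04 1.66146167e-04] 0.06539355518378703 1.6409983259445604
(((0.4437612295150757, -0.14804859459400177), (0.04023488238453865, 0.15315037965774536), 83.1523208618164), np.float64(0.04230534393178287), array([ 250,   47,   39,  146, 2755], dtype=int32))
```

View pics/w1.png

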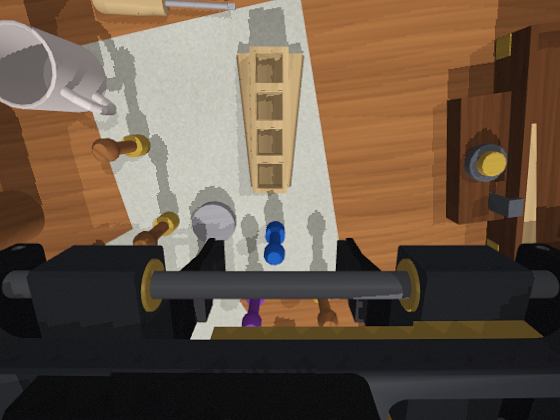

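The wrist view shows the undisturbed rack at (270,120), with its wide end at the top (−x). The fingers line up with it.

Call:
{"fn": "step_arm", "kwargs": {
  "delta_pos": [
    [-1, 0, -1],
    [-1, -0.09, -1],
    [-1, 0, -1],
    [0, 0, -1],
    [0, 0, -1],
    [0, 0, -1],
    [0, 0, -0.7],
    [0, 0, -0.5],
    [0, 0, -0.4],
    [0, 0, 0],
    [0, 0, 0]
  ],
  "turn": [0, 0, 0, 0, 0, 0, 0, 0, 0, 0, 0]
}}

```text
time: 8.85
ee_pos: [0.4439, -0.1497, 0.0306]
eef_rot: [0.059, 0.998, 0.0, 0.0]
ft_force: [0.4, 0.7, 0.5]
width: 0.0649
grip_force: 0.0
```

Call:
{"fn": "step_arm", "kwargs": {
  "delta_pos": [
    [0, 0, 0],
    [0, 0, 0],
    [0, 0, 0],
    [0, 0, 0],
    [0, 0, 0]
  ],
  "turn": [0, 0, 0, 0, 0],
  "grip": 1,
  "newtons": 40
}}

```text
time: 9.35
ee_pos: [0.4437, -0.1497, 0.0303]
eef_rot: [0.059, 0.998, 0.0, 0.0]
ft_force: [-0.2, 0.5, 2.7]
width: 0.0394
grip_force: 40.0
```

Call:
{"fn": "step_arm", "kwargs": {
  "delta_pos": [
    [0, 0, 0.5],
    [0, 0, 0.9],
    [0, 0, 0.9],
    [0, 0, 0.9],
    [0, 0, 0.9],
    [0, 0, 0.9],
    [0.3, 1, 0.2],
    [0.4, 1, 0],
    [0.4, 1, 0],
    [0.4, 1, 0],
    [0.4, 1, 0],
    [0.4, 1, 0]
  ],
  "turn": [0, 0, 0, 0, 0, 0, 0.5, 0.62, 0, 0, 0, 0]
}}

```text
time: 10.55
ee_pos: [0.5007, 0.0034, 0.1591]
eef_rot: [-0.01, 1.0, 0.0, -0.001]
ft_force: [1.4, -0.0, -3.8]
width: 0.0397
grip_force: 40.0
```

Call:
{"fn": "step_arm", "kwargs": {
  "delta_pos": [
    [0, 0.8, 0],
    [0, 0, 0],
    [0, 0, 0],
    [0, 0, 0]
  ],
  "turn": [0, 0, 0, 0]
}}

```text
time: 10.95
ee_pos: [0.5006, 0.0202, 0.1595]
eef_rot: [-0.008, 1.0, -0.0, -0.001]
ft_force: [1.3, 0.7, -3.0]
width: 0.0393
grip_force: 40.0
```

```bash
python3 - <<'E'
from h import *
s=read_state(); print(s['ee_pos'],s['eef_rot'],s['width'])
c=snap('wrist'); cv2.imwrite('pics/w2.png',c['image'][:,:,::-1])
P=cloud(c)
print('held rack',rackfind(c,None,.162))
for n in ['wrist','scene','side']:
    if n!='wrist': c=snap(n); P=cloud(c)
    m=(P[:,:,2]>.046)&(P[:,:,2]<.058)&(P[:,:,0]>.33)&(P[:,:,0]<.7)&(P[:,:,1]>.11)&(P[:,:,1]<.30)
    q=P[m]; print(n,len(q),np.median(q[:,2]))
    for x in (.42,.46,.5,.54,.58,.62):
        w=q[abs(q[:,0]-x)<.008]
        if len(w): print(x,np.percentile(w[:,1],[1]).round(4),end=' ')
    for y in (.14,.17,.2,.23):
        w=q[abs(q[:,1]-y)<.01]
        if len(w): print(y,np.percentile(w[:,0],[1,99]).round(4),end=' ')
    print()
E
```

```text
[0.50063917 0.02016565 0.15953356] [-8.23704270e-03  9.99965917e-01 -8.64959753e-05 -5.54998839e-04] 0.03925904937158195
held rack (((0.4828663468360901, 0.020622260868549347), (0.026860354468226433, 0.028279487043619156), 0.6538154482841492), np.float64(0.16257302129150425), array([255, 206,  52,  49, 648], dtype=int32))
wrist 5872 0.052463036176714994
0.42 [0.1216] 0.46 [0.1223] 0.5 [0.1231] 0.54 [0.1237] 0.14 [0.3791 0.536 ] 0.17 [0.3783 0.3863] 0.2 [0.3769 0.3854] 0.23 [0.3766 0.3851] 
scene 1642 0.05166841800592831
0.42 [0.1224] 0.46 [0.1235] 0.5 [0.1237] 0.54 [0.1257] 0.58 [0.1108] 0.62 [0.1262] 0.14 [0.3804 0.6499] 0.17 [0.3796 0.6499] 0.2 [0.3773 0.6496] 0.23 [0.3772 0.649 ] 
side 535 0.05287092991695885
0.42 [0.1183] 0.46 [0.1204] 0.5 [0.2607] 0.54 [0.2622] 0.58 [0.2673] 0.14 [0.3809 0.4577] 0.17 [0.3797 0.3879] 0.2 [0.379  0.3863] 0.23 [0.379  0.3869]
```

View pics/w2.png

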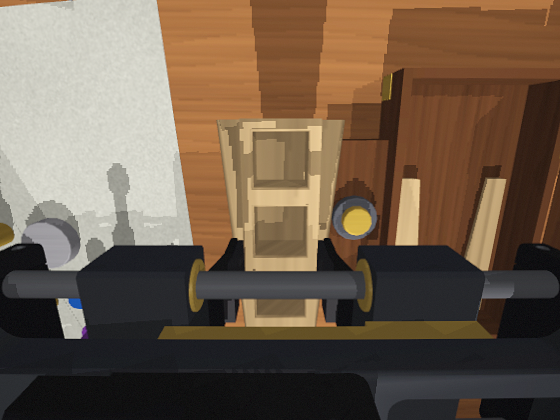

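The wrist view shows the held rack at (285,220), and the box to the right with its pale rails starting at (410,180) and (493,180).

```bash
python3 - <<'E'
from h import *
c=load('wrist'); P=cloud(c); X,Y,Z=P[:,:,0],P[:,:,1],P[:,:,2]
m=(Z>.0155)&(Z<.024)&(Y>.135)&(Y<.262)&(X>.4)&(X<.66)
q=P[m]; print(len(q),np.median(q[:,2]),q[:,0].min(),q[:,0].max())
for x in (.485,.495,.505,.52):
    w=q[abs(q[:,0]-x)<.004]; a=w[w[:,1]<.198][:,1]; b=w[w[:,1]>.198][:,1]
    print(x,np.percentile(a,[2,98]).round(4) if len(a) else '',np.percentile(b,[2,98]).round(4) if len(b) else '')
for sgn in (0,1):
    w=q[(q[:,1]>.198)==bool(sgn)]; print('mouth',np.percentile(w[:,0],1))
# held rack top
m=(Z>.165)&(Z<.178)&(X<.52)&(abs(Y-.02)<.04); q=P[m]; print('rack',len(q),np.median(q[:,2]),np.percentile(q[:,0],[.5]),[np.percentile(q[abs(q[:,0]-x)<.006][:,1],[2,98]).round(4) for x in (.43,.45)])
E
```

```text
3346 0.019921060547433145 0.4761428887970726 0.6391970582253067
0.485 [0.1453 0.1635] [0.233  0.2523]
0.495 [0.145  0.1639] [0.2323 0.2526]
0.505 [0.1455 0.1655] [0.2317 0.2529]
0.52 [0.1458 0.1668] [0.2306 0.2528]
mouth 0.47854967987171454
mouth 0.47669971295034297
rack 6905 0.1715171140339241 [0.42381306] [array([0.0002, 0.0392]), array([0.0002, 0.0397])]
```

Call:
{"fn": "step_arm", "kwargs": {
  "delta_pos": [
    [-0.18, 1, 0],
    [-0.2, 1, 0],
    [-0.2, 1, 0],
    [-0.2, 1, 0],
    [-0.2, 1, 0],
    [-0.2, 1, 0],
    [0, 1, 0],
    [0, 0.09, 0],
    [0, 0, 0],
    [0, 0, 0]
  ],
  "turn": [0, 0, 0, 0, 0, 0, 0, 0, 0, 0]
}}

```text
time: 12.1
ee_pos: [0.4718, 0.1963, 0.16]
eef_rot: [-0.007, 1.0, -0.0, -0.0]
ft_force: [0.2, -0.4, -3.8]
width: 0.0394
grip_force: 40.0
```

Call:
{"fn": "step_arm", "kwargs": {
  "delta_pos": [
    [0, 0, -0.7],
    [0, 0, -0.7],
    [0, 0, -0.7],
    [0, 0, -0.7],
    [0, 0, -0.7],
    [0, 0, -0.5],
    [0, 0, -0.2],
    [0, 0, 0],
    [0, 0, 0]
  ],
  "turn": [0, 0, 0, 0, 0, 0, 0, 0, 0]
}}

```text
time: 13.0
ee_pos: [0.4721, 0.1975, 0.0558]
eef_rot: [-0.008, 1.0, 0.0, 0.0]
ft_force: [0.1, -0.7, -4.9]
width: 0.0396
grip_force: 40.0
```

```bash
python3 - <<'E'
from h import *
s=read_state(); print(s['ee_pos'],s['eef_rot'],s['width'],s['ft_force'])
c=snap('wrist'); P=cloud(c); X,Y,Z=P[:,:,0],P[:,:,1],P[:,:,2]
m=(Z>.058)&(Z<.070)&(X<.5)&(abs(Y-.1975)<.04); q=P[m]; print('rack',len(q),np.median(q[:,2]),np.percentile(q[:,0],[.5]),[np.percentile(q[abs(q[:,0]-x)<.006][:,1],[2,98]).round(4) for x in (.405,.43)])
m=(Z>.046)&(Z<.057)&(Y>.15)&(Y<.25)&(X<.41); q=P[m]; print('rim -x',[np.percentile(q[abs(q[:,1]-y)<.008][:,0],[2,98]).round(4) for y in (.17,.23)])
c=snap('scene'); I=c['image'][170:300,345:475]; cv2.imwrite('pics/s3.png',cv2.resize(I,None,fx=4,fy=4,interpolation=cv2.INTER_CUBIC)[:,:,::-1])
E
```

```text
[0.47205034 0.19752572 0.05575014] [-7.65263328e-03  9.99970607e-01  1.92610933e-04  4.31344785e-04] 0.03963263468997396 [ 0.10349163 -0.73704486 -4.85689139]
rack 7339 0.06761671007776618 [0.39519793] [array([0.1775, 0.2169]), array([0.1784, 0.2169])]
rim -x [array([0.378 , 0.3857]), array([0.3766, 0.3845])]
```

View pics/s3.png

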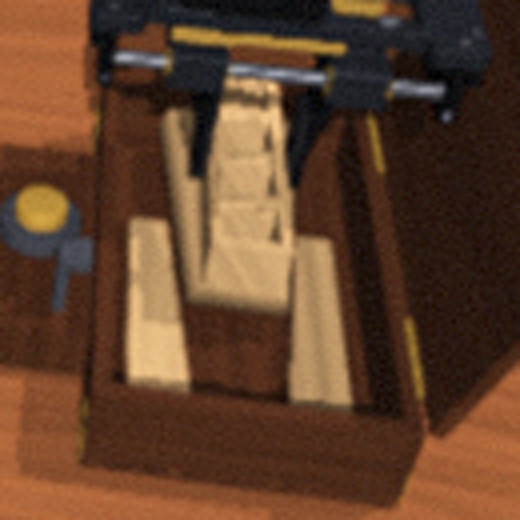

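The scene crop shows the rack lowering between the rails, centred and clear of the open lid. I'll continue down slowly.

Call:
{"fn": "step_arm", "kwargs": {
  "delta_pos": [
    [0, 0, -0.2],
    [0, 0, -0.2],
    [0, 0, -0.1],
    [0, 0, 0],
    [0, 0, 0]
  ],
  "turn": [0, 0, 0, 0, 0]
}}

```text
time: 13.6
ee_pos: [0.4714, 0.1975, 0.0425]
eef_rot: [-0.008, 1.0, 0.0, -0.0]
ft_force: [0.2, 0.4, -3.8]
width: 0.0394
grip_force: 40.0
```

Call:
{"fn": "step_arm", "kwargs": {
  "delta_pos": [
    [0, 0, -0.1],
    [0, 0, 0],
    [0, 0, 0]
  ],
  "turn": [0, 0, 0]
}}

```text
time: 13.9
ee_pos: [0.4715, 0.1975, 0.04]
eef_rot: [-0.008, 1.0, 0.0, -0.0]
ft_force: [0.4, 0.8, -3.1]
width: 0.0396
grip_force: 40.0
```

Call:
{"fn": "step_arm", "kwargs": {
  "delta_pos": [
    [0, 0, -0.08],
    [0, 0, 0],
    [0, 0, 0]
  ],
  "turn": [0, 0, 0]
}}

```text
time: 14.2
ee_pos: [0.4718, 0.1976, 0.0384]
eef_rot: [-0.008, 1.0, 0.0, 0.0]
ft_force: [-2.0, -0.4, 1.8]
width: 0.0399
grip_force: 40.0
```

Call:
{"fn": "step_arm", "kwargs": {
  "delta_pos": [
    [0.28, 0.007, 0.02],
    [0.28, 0.007, 0.02],
    [0.28, 0.007, 0],
    [0.28, 0.007, 0],
    [0.28, 0.007, 0],
    [0.28, 0.007, 0],
    [0.28, 0.007, 0],
    [0.28, 0.007, 0],
    [0.28, 0.007, 0],
    [0.2, 0.005, 0],
    [0, 0, 0]
  ],
  "turn": [0, 0, 0, 0, 0, 0, 0, 0, 0, 0, 0]
}}

```text
time: 15.3
ee_pos: [0.5402, 0.1992, 0.0391]
eef_rot: [-0.008, 1.0, 0.0, 0.0]
ft_force: [0.0, 0.3, -3.5]
width: 0.0394
grip_force: 40.0
```

Call:
{"fn": "step_arm", "kwargs": {
  "delta_pos": [
    [0.2, 0.004, 0],
    [0.2, 0.004, 0],
    [0.1, 0, 0],
    [0, 0, 0]
  ],
  "turn": [0, 0, 0, 0]
}}

```text
time: 15.7
ee_pos: [0.5519, 0.1993, 0.0387]
eef_rot: [-0.008, 1.0, -0.0, -0.0]
ft_force: [-0.1, 0.3, -6.0]
width: 0.0394
grip_force: 40.0
```

Call:
{"fn": "step_arm", "kwargs": {
  "delta_pos": [
    [0.08, 0, -0.02],
    [0.08, 0, 0],
    [0, 0, 0],
    [0, 0, 0]
  ],
  "turn": [0, 0, 0, 0]
}}

```text
time: 16.1
ee_pos: [0.5545, 0.1994, 0.0385]
eef_rot: [-0.008, 1.0, -0.0, -0.001]
ft_force: [-9.1, -2.0, 1.8]
width: 0.0396
grip_force: 40.0
```

Call:
{"fn": "step_arm", "kwargs": {
  "delta_pos": [
    [0.05, 0, 0],
    [0, 0, 0],
    [0, 0, 0]
  ],
  "turn": [0, 0, 0]
}}

```text
time: 16.4
ee_pos: [0.5545, 0.1994, 0.0385]
eef_rot: [-0.008, 1.0, -0.001, -0.003]
ft_force: [-15.2, -3.3, 7.1]
width: 0.0397
grip_force: 40.0
```

Call:
{"fn": "step_arm", "kwargs": {
  "delta_pos": [
    [-0.05, 0, 0],
    [0, 0, 0],
    [0, 0, 0],
    [0, 0, 0.3],
    [0, 0, 0.8],
    [0, 0, 1],
    [0, 0, 1],
    [0, 0, 1],
    [0, 0, 1],
    [0, 0, 1]
  ],
  "turn": [0, 0, 0, 0, 0, 0, 0, 0, 0, 0],
  "grip": 0.35
}}

```text
time: 17.4
ee_pos: [0.5563, 0.1994, 0.193]
eef_rot: [-0.008, 1.0, 0.0, 0.001]
ft_force: [0.3, 0.5, 1.1]
width: 0.0567
grip_force: 0.0
```

Call:
{"fn": "step_arm", "kwargs": {
  "delta_pos": [
    [1, 0, 0.3],
    [1, 0, 0],
    [1, 0, 0],
    [0, 0, 0],
    [0, 0, 0],
    [0, 0, 0]
  ],
  "turn": [0, 0, 0, 0, 0, 0]
}}

```text
time: 18.0
ee_pos: [0.6305, 0.1998, 0.199]
eef_rot: [-0.008, 1.0, 0.0, 0.0]
ft_force: [-0.6, -0.2, 0.5]
width: 0.0566
grip_force: 0.0
```

```bash
cat > rk.py <<'E'
from h import *
s=read_state(); print(s['ee_pos'],s['eef_rot'],s['width'],s['ft_force'])
c=snap('wrist'); P=cloud(c); X,Y,Z=P[:,:,0],P[:,:,1],P[:,:,2]
b=(.45,.66,.15,.25)
m=(Z>.0455)&(Z<.056)&(X>b[0])&(X<b[1])&(Y>.165)&(Y<.232)
k,l,st,ce=cv2.connectedComponentsWithStats(m.astype(np.uint8)); i=1+np.argmax(st[1:,4]); q=P[l==i]
r=cv2.minAreaRect(q[:,:2].astype(np.float32)); print('rack',r,np.median(q[:,2]),np.percentile(q[:,0],[.5,99.5]))
m=((Z<.045)&(X>b[0])&(X<b[1])&(abs(Y-.1992)<.018))
# wells: holes inside rack contour
mm=(l==i).astype(np.uint8); cs,h=cv2.findContours(mm,cv2.RETR_CCOMP,cv2.CHAIN_APPROX_NONE)
for a,hh in zip(cs,h[0]):
    if hh[3]>=0 and cv2.contourArea(a)>300:
        p=onplane(c,a.reshape(-1,2),.050); rr=cv2.minAreaRect(p[:,:2].astype(np.float32)); print('well',np.round(rr[0],4),np.round(rr[1],4),round(rr[2],1))
cv2.imwrite('pics/wr_%d.png'%(s['time']*10),c['image'][:,:,::-1])
E
python3 rk.py
```

```text
[0.63048111 0.19979793 0.19898746] [-8.06056895e-03  9.99967491e-01  2.03960359e-04  4.06480475e-05] 0.05660213597885847 [-0.55961562 -0.15967805  0.54449084]
rack ((0.5547226071357727, 0.20044246315956116), (0.15407104790210724, 0.04015476629137993), 1.202953577041626) 0.05033072027295468 [0.47801388 0.63136223]
well [0.6117 0.2018] [0.0287 0.0286] 0.9
well [0.5742 0.201 ] [0.0301 0.0291] 0.3
well [0.5353 0.2   ] [0.029  0.0295] 1.7
well [0.4979 0.1998] [0.0279 0.0297] 1.0
```

Call:
{"fn": "step_arm", "kwargs": {
  "delta_pos": [
    [-1, 0, 0],
    [-1, 0, 0],
    [-1, 0, 0],
    [-1, 0, 0],
    [-1, 0, 0],
    [-1, 0, 0],
    [-1, 0, 0],
    [-0.6, 0, 0],
    [0, 0, 0],
    [0, 0, 0],
    [0, 0, 0],
    [0, 0, 0]
  ],
  "turn": [-1, -1, -1, -1, -1, -1, -1, -1, -1, -1, -1, -1],
  "grip": 1
}}

```text
time: 19.25
ee_pos: [0.4405, 0.1995, 0.1991]
eef_rot: [0.655, 0.755, 0.0, 0.0]
ft_force: [0.2, -0.2, -1.3]
width: 0.0002
grip_force: 0.0
```

Call:
{"fn": "step_arm", "kwargs": {
  "delta_pos": [
    [0, 0, 0],
    [0, 0, -1],
    [0, 0, -1],
    [0, 0, -1],
    [0, 0, -1],
    [0, 0, -1],
    [0, 0, -1],
    [0, 0, -0.5],
    [0, 0, 0],
    [0, 0, 0]
  ],
  "turn": [-1, -0.09, 0, 0, 0, 0, 0, 0, 0, 0]
}}

```text
time: 20.25
ee_pos: [0.4414, 0.1997, 0.0371]
eef_rot: [0.702, 0.713, 0.001, 0.0]
ft_force: [0.1, -0.4, 0.2]
width: 0.0001
grip_force: 0.0
```

Call:
{"fn": "step_arm", "kwargs": {
  "delta_pos": [
    [0.3, 0.01, 0],
    [0.2, 0, 0],
    [0.1, 0, 0],
    [0, 0, 0]
  ],
  "turn": [0, 0, 0, 0]
}}

```text
time: 20.65
ee_pos: [0.4567, 0.1997, 0.0364]
eef_rot: [0.702, 0.712, 0.0, 0.0]
ft_force: [-0.5, 1.1, 0.7]
width: 0.0007
grip_force: 0.0
```

Call:
{"fn": "step_arm", "kwargs": {
  "delta_pos": [
    [0.1, 0, 0],
    [0.1, 0, 0],
    [0.1, 0, 0],
    [0, 0, 0]
  ],
  "turn": [0, 0, 0, 0]
}}

```text
time: 21.05
ee_pos: [0.4638, 0.1996, 0.0361]
eef_rot: [0.702, 0.713, 0.0, 0.0]
ft_force: [0.8, -0.5, 0.2]
width: 0.0003
grip_force: 0.0
```

Call:
{"fn": "step_arm", "kwargs": {
  "delta_pos": [
    [0.08, 0, 0],
    [0.08, 0, 0],
    [0.08, 0, 0],
    [0, 0, 0]
  ],
  "turn": [0, 0, 0, 0]
}}

```text
time: 21.45
ee_pos: [0.4684, 0.1997, 0.0358]
eef_rot: [0.701, 0.713, -0.001, -0.001]
ft_force: [-5.1, -0.1, 3.4]
width: 0.0006
grip_force: 2.7
```

Call:
{"fn": "step_arm", "kwargs": {
  "delta_pos": [
    [0.08, 0, 0],
    [0.06, 0, 0],
    [0, 0, 0],
    [0, 0, 0]
  ],
  "turn": [0, 0, 0, 0]
}}

```text
time: 21.85
ee_pos: [0.4685, 0.1997, 0.0354]
eef_rot: [0.701, 0.713, -0.004, -0.002]
ft_force: [-20.5, -1.6, 16.1]
width: 0.0007
grip_force: 10.7
```

The rack held against 20 N without moving, so it is wedged. Next I'll retreat and view all the stamps from the wrist.

Call:
{"fn": "step_arm", "kwargs": {
  "delta_pos": [
    [-0.3, 0, 0.2],
    [-0.2, 0, 0.8],
    [0, 0, 1],
    [0, 0, 1],
    [0, 0, 1],
    [0, 0, 1],
    [0, 0, 1],
    [0, -0.4, 1],
    [0, -1, 1],
    [1, -1, 0.6],
    [1, -1, 0],
    [1, -1, 0]
  ],
  "turn": [0, 0, 0, 0, 0, 0, 0, 0, 0, 0, 0, 1],
  "grip": 0.4,
  "newtons": 30
}}

```text
time: 23.05
ee_pos: [0.5368, 0.0886, 0.2522]
eef_rot: [0.657, 0.754, 0.001, 0.001]
ft_force: [0.7, 1.0, -0.3]
width: 0.0523
grip_force: 0.0
```

Call:
{"fn": "step_arm", "kwargs": {
  "delta_pos": [
    [1, -1, 0],
    [1, -1, 0],
    [1, -1, 0],
    [1, -1, 0],
    [1, -1, 0],
    [1, -1, 0],
    [0.8, -1, 0],
    [0, -1, 0],
    [0, -1, 0],
    [0, -1, 0],
    [0, -1, 0],
    [0, -1, 0]
  ],
  "turn": [1, 1, 1, 1, 1, 1, 1, 1, 1, 1, 1, 1]
}}

```text
time: 24.25
ee_pos: [0.7055, -0.2115, 0.2511]
eef_rot: [-0.005, 1.0, -0.0, 0.0]
ft_force: [0.8, 0.4, 0.4]
width: 0.0519
grip_force: 0.0
```

Call:
{"fn": "step_arm", "kwargs": {
  "delta_pos": [
    [0, 0, 0],
    [0, 0, 0],
    [0, 0, 0],
    [0, 0, 0]
  ],
  "turn": [0.09, 0, 0, 0]
}}

```text
time: 24.65
ee_pos: [0.7058, -0.2089, 0.2512]
eef_rot: [-0.008, 1.0, 0.0, 0.0]
ft_force: [-0.1, 0.6, -0.5]
width: 0.052
grip_force: 0.0
```

```bash
cat > st.py <<'E'
from h import *
def stamps(c):
    P=cloud(c); Z=P[:,:,2]; hsv=cv2.cvtColor(c['image'],cv2.COLOR_RGB2HSV)
    m=((Z>.069)&(Z<.098)&(P[:,:,1]<.05)&(P[:,:,0]>.38)).astype(np.uint8); k,l,s,ce=cv2.connectedComponentsWithStats(m); out=[]
    for i in range(1,k):
        if s[i,4]<60 or s[i,4]>1500: continue
        a=cv2.findContours((l==i).astype(np.uint8),cv2.RETR_EXTERNAL,cv2.CHAIN_APPROX_NONE)[0][0]
        (u,v),r=cv2.minEnclosingCircle(a); q=P[l==i]; t=q[q[:,2]>np.nanmax(q[:,2])-.004]
        print(np.round([u,v,r],1),s[i,4],'ray',onplane(c,[[u,v]],.078)[0,:2].round(4),'top',t.mean(0).round(4),np.median(hsv[l==i],0))
s=read_state(); print(s['ee_pos'],s['eef_rot'],s['width'])
c=snap('wrist'); cv2.imwrite('pics/st_%d.png'%(s['time']*10),c['image'][:,:,::-1]); stamps(c)
E
python3 st.py; ls pics
```

```text
[ 0.70583021 -0.20888193  0.25121384] [-8.20371130e-03  9.99966297e-01  2.86850613e-04  1.45030985e-04] 0.052049452161943136
[15.  23.  27.5] 1155 ray [ 0.5373 -0.4766] top [ 0.538  -0.4676  0.0959] [ 13. 164. 100.]
[193.   39.5  14.8] 568 ray [ 0.5509 -0.2983] top [ 0.5512 -0.2968  0.0903] [ 13. 160. 145.]
[330.4  72.9  13.2] 479 ray [ 0.5799 -0.1581] top [ 0.5803 -0.1599  0.0901] [108. 210. 167.]
[232.  128.   11.7] 417 ray [ 0.6368 -0.2612] top [ 0.637  -0.2605  0.0901] [ 13. 160. 146.]
[291.5 156.   11.1] 374 ray [ 0.6658 -0.196 ] top [ 0.6653 -0.1962  0.0904] [140. 163. 142.]
[371.4 162.9  11.3] 387 ray [ 0.672  -0.1066] top [ 0.6719 -0.1081  0.0906] [ 13. 160. 138.]
crop1.png
s3.png
scene0.png
side0.png
st_246.png
w0.png
w1.png
w2.png
wr_180.png
```

Call:
{"fn": "step_arm", "kwargs": {
  "delta_pos": [
    [-0.34, 1, 0],
    [-0.34, 1, 0],
    [-0.34, 1, -1],
    [-0.34, 1, -1],
    [0, 0.02, -1],
    [0, 0, -1],
    [0, 0, -1],
    [0, 0, -1],
    [0, 0, -1],
    [0, 0, -1],
    [0, 0, -0.6],
    [0, 0, 0]
  ],
  "turn": [0, 0, 0, 0, 0, 0, 0, 0, 0, 0, 0, 0]
}}

```text
time: 25.9
ee_pos: [0.6701, -0.1092, 0.0339]
eef_rot: [-0.008, 1.0, 0.0, -0.002]
ft_force: [0.4, -0.5, 0.4]
width: 0.0523
grip_force: 0.0
```

Call:
{"fn": "step_arm", "kwargs": {
  "delta_pos": [
    [0, 0, 0],
    [0, 0, 0]
  ],
  "turn": [0, 0, 0]
}}

```text
$.turn: bad value
```

Call:
{"fn": "step_arm", "kwargs": {
  "delta_pos": [
    [0, 0, 0],
    [0, 0, 0],
    [0, 0, 0],
    [0, 0, 0],
    [0, 0, 0]
  ],
  "turn": [0, 0, 0, 0, 0],
  "grip": 1
}}

```text
time: 26.4
ee_pos: [0.6719, -0.1097, 0.0367]
eef_rot: [-0.008, 1.0, 0.0, 0.0]
ft_force: [0.1, 1.2, 4.0]
width: 0.0224
grip_force: 29.9
```

The width of 22.4 mm shows the pads caught the underside of the knob. I'll reopen and go lower so they hold only the neck.

Call:
{"fn": "step_arm", "kwargs": {
  "delta_pos": [
    [0, 0, 0],
    [0, 0, 0],
    [0, 0, 0],
    [0, 0, -0.17],
    [0, 0, -0.16],
    [0, 0, 0],
    [0, 0, 0]
  ],
  "turn": [0, 0, 0, 0, 0, 0, 0],
  "grip": 0.4
}}

```text
time: 27.1
ee_pos: [0.6713, -0.1098, 0.0275]
eef_rot: [-0.008, 1.0, 0.0, -0.0]
ft_force: [0.2, -0.1, -0.1]
width: 0.0515
grip_force: 0.0
```

Call:
{"fn": "step_arm", "kwargs": {
  "delta_pos": [
    [0, 0, 0],
    [0, 0, 0],
    [0, 0, 0],
    [0, 0, 0],
    [0, 0, 0]
  ],
  "turn": [0, 0, 0, 0, 0],
  "grip": 1
}}

```text
time: 27.6
ee_pos: [0.6716, -0.1098, 0.0279]
eef_rot: [-0.008, 1.0, 0.0, 0.0]
ft_force: [0.7, -0.1, -0.4]
width: 0.0214
grip_force: 30.0
```

```bash
python3 - <<'E'
from h import *
print(read_state()['width'])
c=snap('scene'); u,v=proj(c,[[.672,-.11,.05]])[0].astype(int); print(u,v)
I=c['image'][v-45:v+45,u-60:u+60]; cv2.imwrite('pics/g1.png',cv2.resize(I,None,fx=6,fy=6,interpolation=cv2.INTER_CUBIC)[:,:,::-1])
E
```

```text
0.02136559683957987
241 257
```

View pics/g1.png

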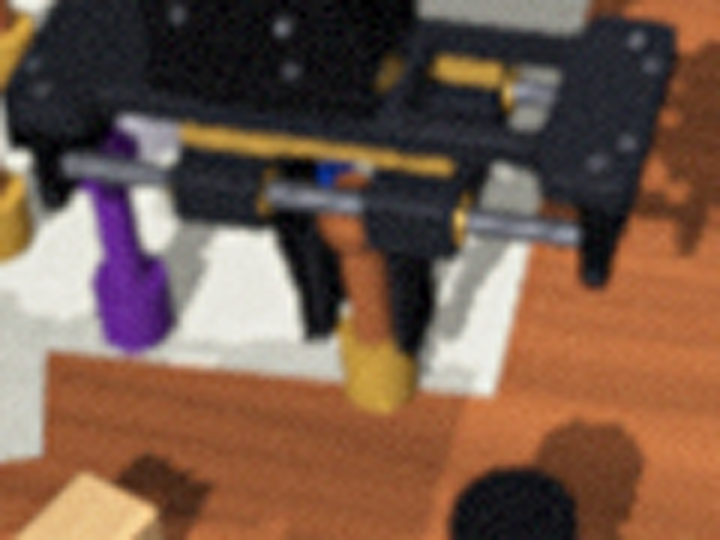

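The fingers touch the knob above the pads, so the neck can't be held cleanly. I'll grip the knob centred on the pads instead (TCP about 60 mm).

Call:
{"fn": "step_arm", "kwargs": {
  "delta_pos": [
    [0, 0, 0],
    [0, 0, 0],
    [0, 0, 0],
    [0, 0, 0.6],
    [0, 0, 0.65],
    [0, 0, 0],
    [0, 0, 0]
  ],
  "turn": [0, 0, 0, 0, 0, 0, 0],
  "grip": 0.4
}}

```text
time: 28.35
ee_pos: [0.6722, -0.1099, 0.0605]
eef_rot: [-0.008, 1.0, -0.0, 0.001]
ft_force: [-1.1, 0.2, -0.2]
width: 0.0522
grip_force: 0.0
```

Call:
{"fn": "step_arm", "kwargs": {
  "delta_pos": [
    [0, 0, 0],
    [0, 0, 0],
    [0, 0, 0],
    [0, 0, 0],
    [0, 0, 0]
  ],
  "turn": [0, 0, 0, 0, 0],
  "grip": 1
}}

```text
time: 28.85
ee_pos: [0.6714, -0.1098, 0.0588]
eef_rot: [-0.008, 1.0, 0.0, -0.0]
ft_force: [0.3, 0.2, -1.2]
width: 0.0226
grip_force: 30.0
```

Call:
{"fn": "step_arm", "kwargs": {
  "delta_pos": [
    [0, 0, 0.5],
    [0, 0, 1],
    [0, 0, 1],
    [0, 0, 0],
    [0, 0, 0]
  ],
  "turn": [0, 0, 0, 0, 0]
}}

```text
time: 29.35
ee_pos: [0.6719, -0.1099, 0.1227]
eef_rot: [-0.008, 1.0, -0.0, 0.001]
ft_force: [-0.7, 0.9, -2.3]
width: 0.0224
grip_force: 30.0
```

```bash
python3 - <<'E'
from h import *
s=read_state(); print(s['width'],s['ee_pos'],s['ft_force'])
for n in ('scene','side'):
    c=snap(n); P=cloud(c); e=s['ee_pos']
    m=(abs(P[:,:,0]-e[0])<.03)&(abs(P[:,:,1]-e[1])<.03)&(P[:,:,2]>.03)&(P[:,:,2]<e[2]-.003); q=P[m]
    print(n,len(q))
    for z in np.arange(.05,.12,.01):
        w=q[abs(q[:,2]-z)<.005]
        if len(w)>4: print(z.round(3),len(w),w[:,:2].mean(0).round(4),np.ptp(w[:,0]).round(3),np.ptp(w[:,1]).round(3))
c=load('scene'); u,v=proj(c,[[.672,-.11,.1]])[0].astype(int)
I=c['image'][v-45:v+45,u-60:u+60]; J=load('side')['image']; u,v=proj(load('side'),[[.672,-.11,.1]])[0].astype(int); J=J[v-45:v+45,u-60:u+60]
cv2.imwrite('pics/g2.png',cv2.resize(np.hstack([I,J]),None,fx=3.3,fy=3.3,interpolation=cv2.INTER_CUBIC)[:,:,::-1])
E
```

```text
0.022411048942806936 [ 0.67190942 -0.10989969  0.12267437] [-0.74416209  0.93491251 -2.31844885]
scene 281
0.07 45 [ 0.6834 -0.1045] 0.012 0.024
0.08 55 [ 0.6825 -0.1045] 0.018 0.023
0.09 99 [ 0.6788 -0.1066] 0.025 0.025
0.1 28 [ 0.6784 -0.1069] 0.009 0.013
0.11 35 [ 0.679  -0.1074] 0.007 0.013
side 145
0.07 28 [ 0.6684 -0.116 ] 0.021 0.022
0.08 30 [ 0.6676 -0.116 ] 0.023 0.018
0.09 50 [ 0.6715 -0.1136] 0.026 0.03
0.1 16 [ 0.6698 -0.1138] 0.01 0.008
0.11 16 [ 0.6705 -0.1127] 0.01 0.012
```

View pics/g2.png

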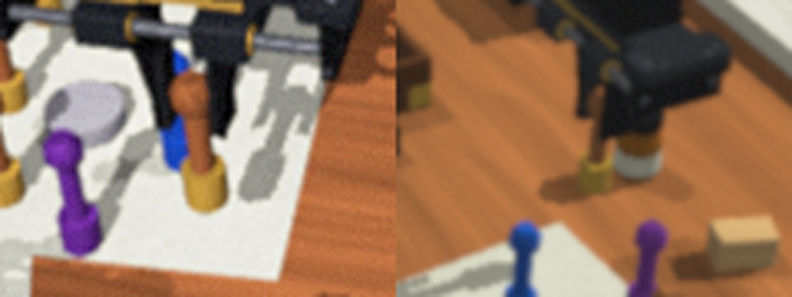

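The pair view shows the stamp held upright by its knob, clear of the table. Now I'll carry it to well 4.

Call:
{"fn": "step_arm", "kwargs": {
  "delta_pos": [
    [-0.2, 1, 0.8],
    [-0.2, 1, 0.8],
    [-0.2, 1, 0],
    [-0.2, 1, 0],
    [-0.2, 1, 0],
    [-0.2, 1, 0],
    [-0.2, 1, 0],
    [-0.2, 1, 0],
    [-0.2, 1, 0],
    [-0.2, 1, 0],
    [-0.2, 1, 0],
    [-0.2, 1, 0]
  ],
  "turn": [0, 0, 0, 0, 0, 0, 0, 0, 0, 0, 0, 0]
}}

```text
time: 30.65
ee_pos: [0.6107, 0.1909, 0.1605]
eef_rot: [-0.008, 1.0, -0.0, -0.001]
ft_force: [0.9, 0.1, -1.0]
width: 0.0225
grip_force: 30.0
```

Call:
{"fn": "step_arm", "kwargs": {
  "delta_pos": [
    [0, 0.44, 0],
    [0, 0, -0.6],
    [0, 0, -0.7],
    [0, 0, -0.4],
    [0, 0, 0],
    [0, 0, 0],
    [0, 0, 0]
  ],
  "turn": [0, 0, 0, 0, 0, 0, 0]
}}

```text
time: 31.35
ee_pos: [0.6121, 0.2009, 0.1198]
eef_rot: [-0.008, 1.0, 0.0, 0.001]
ft_force: [-0.1, 0.7, -0.2]
width: 0.0224
grip_force: 30.0
```

Call:
{"fn": "step_arm", "kwargs": {
  "delta_pos": [
    [0, 0, -0.3],
    [0, 0, -0.1],
    [0, 0, -0.1],
    [0, 0, -0.1],
    [0, 0, 0],
    [0, 0, 0]
  ],
  "turn": [0, 0, 0, 0, 0, 0]
}}

```text
time: 31.95
ee_pos: [0.6114, 0.2008, 0.1038]
eef_rot: [-0.008, 1.0, -0.0, -0.0]
ft_force: [0.2, -0.8, -2.5]
width: 0.0225
grip_force: 30.0
```

It is entering the well with no resistance, so I'll continue down.

Call:
{"fn": "step_arm", "kwargs": {
  "delta_pos": [
    [0, 0, -0.25],
    [0, 0, -0.25],
    [0, 0, -0.15],
    [0, 0, -0.08],
    [0, 0, 0],
    [0, 0, 0]
  ],
  "turn": [0, 0, 0, 0, 0, 0]
}}

```text
time: 32.55
ee_pos: [0.6113, 0.201, 0.0855]
eef_rot: [-0.008, 1.0, -0.0, -0.0]
ft_force: [0.7, -2.5, -2.5]
width: 0.0223
grip_force: 30.0
```

Call:
{"fn": "step_arm", "kwargs": {
  "delta_pos": [
    [0, 0, -0.06],
    [0, 0, -0.04],
    [0, 0, 0],
    [0, 0, 0]
  ],
  "turn": [0, 0, 0, 0]
}}

```text
time: 32.95
ee_pos: [0.6123, 0.2013, 0.0846]
eef_rot: [-0.008, 1.0, 0.0, 0.001]
ft_force: [-0.4, -3.8, 6.4]
width: 0.0226
grip_force: 30.0
```

Call:
{"fn": "step_arm", "kwargs": {
  "delta_pos": [
    [0, 0, 0],
    [0, 0, 0],
    [0, 0, 0],
    [0, 0, 0.6],
    [0, 0, 1],
    [0, 0, 1],
    [0, 0, 0.8],
    [0.1, -1, 0],
    [0.1, -1, 0],
    [0.1, -1, 0],
    [0.1, -1, 0],
    [0.1, -1, 0]
  ],
  "turn": [0, 0, 0, 0, 0, 0, 0, 0, 0, 0, 0, 0],
  "grip": 0.4
}}

```text
time: 34.15
ee_pos: [0.6243, 0.0755, 0.1696]
eef_rot: [-0.008, 1.0, 0.0, 0.001]
ft_force: [0.4, -1.3, 0.5]
width: 0.0522
grip_force: 0.0
```

Call:
{"fn": "step_arm", "kwargs": {
  "delta_pos": [
    [0.1, -1, 0],
    [0.1, -1, 0],
    [0.1, -1, 0],
    [0.1, -1, 0],
    [0.1, -1, 0],
    [0, -1, 0],
    [0, -1, 0],
    [0, -1, 0],
    [0, -1, 0],
    [0, -1, 0],
    [0, -1, 0],
    [0, -1, 0]
  ],
  "turn": [0, 0, 0, 0, 0, 0, 0, 0, 0, 0, 0, 0]
}}

```text
time: 35.35
ee_pos: [0.6368, -0.2245, 0.1697]
eef_rot: [-0.008, 1.0, 0.0, 0.001]
ft_force: [0.5, 0.5, -0.1]
width: 0.0521
grip_force: 0.0
```

Call:
{"fn": "step_arm", "kwargs": {
  "delta_pos": [
    [0, -1, 0],
    [0, -0.5, 0],
    [0, 0, 0],
    [0, 0, 0]
  ],
  "turn": [0, 0, 0, 0]
}}

```text
time: 35.75
ee_pos: [0.6369, -0.2598, 0.1687]
eef_rot: [-0.008, 1.0, 0.001, 0.0]
ft_force: [0.2, 0.7, -0.2]
width: 0.0521
grip_force: 0.0
```

```bash
python3 st.py; python3 - <<'E'
from h import *
c=snap('scene'); P=cloud(c); q=P[(abs(P[:,:,0]-.612)<.04)&(abs(P[:,:,1]-.201)<.03)&(P[:,:,2]>.055)&(P[:,:,2]<.14)]
print('placed',len(q),np.nanmax(q[:,2]),q[q[:,2]>.095].mean(0), q[q[:,2]<.08].mean(0))
E
```

```text
[ 0.63693776 -0.25983164  0.1686711 ] [-8.29804169e-03  9.99965387e-01  5.54304391e-04  2.43328510e-04] 0.05212682018321494
[234.7 107.   16.3] 775 ray [ 0.5502 -0.2969] top [ 0.5507 -0.2965  0.0902] [ 13. 162. 138.]
[402.  148.   16.6] 770 ray [ 0.5802 -0.1585] top [ 0.5798 -0.1603  0.0903] [109. 214. 140.]
[278.  212.   14.4] 616 ray [ 0.6374 -0.2609] top [ 0.6364 -0.2611  0.0902] [ 13. 162. 120.]
[349.3 243.3  14.3] 436 ray [ 0.666  -0.1957] top [ 0.6637 -0.1954  0.0903] [140.  165.   99.5]
placed 288 0.11855669583844036 [0.61771264 0.2007378  0.11040985] [0.61767795 0.20100157 0.06804848]
```

Call:
{"fn": "step_arm", "kwargs": {
  "delta_pos": [
    [0, -0.05, -1],
    [0, 0, -1],
    [0, 0, -1],
    [0, 0, -1],
    [0, 0, -0.37],
    [0, 0, 0],
    [0, 0, 0]
  ],
  "turn": [0, 0, 0, 0, 0, 0, 0]
}}

```text
time: 36.55
ee_pos: [0.6373, -0.2622, 0.0604]
eef_rot: [-0.008, 1.0, -0.0, 0.001]
ft_force: [0.7, -0.2, -0.2]
width: 0.0521
grip_force: 0.0
```

Call:
{"fn": "step_arm", "kwargs": {
  "delta_pos": [
    [0, 0, 0],
    [0, 0, 0],
    [0, 0, 0],
    [0, 0, 0],
    [0, 0, 0]
  ],
  "turn": [0, 0, 0, 0, 0],
  "grip": 1
}}

```text
time: 37.05
ee_pos: [0.6366, -0.2626, 0.0593]
eef_rot: [-0.008, 1.0, 0.0, 0.0]
ft_force: [-0.8, 0.7, 2.4]
width: 0.0228
grip_force: 30.0
```

Call:
{"fn": "step_arm", "kwargs": {
  "delta_pos": [
    [0, 0, 0.5],
    [0, 0, 1],
    [0, 0, 1],
    [0, 0, 1],
    [0, 0, 0.9],
    [0, 0, 0],
    [0, 0, 0]
  ],
  "turn": [0, 0, 0, 0, 0, 0, 0]
}}

```text
time: 37.75
ee_pos: [0.6366, -0.2627, 0.1695]
eef_rot: [-0.008, 1.0, -0.0, 0.0]
ft_force: [-0.4, -0.3, -1.2]
width: 0.0224
grip_force: 30.0
```

Call:
{"fn": "step_arm", "kwargs": {
  "delta_pos": [
    [-0.25, 1, 0],
    [-0.25, 1, 0],
    [-0.25, 1, 0],
    [-0.25, 1, 0],
    [-0.25, 1, 0],
    [-0.25, 1, 0],
    [-0.25, 1, 0],
    [-0.25, 1, 0],
    [-0.25, 1, 0],
    [-0.27, 1, 0],
    [0, 1, 0],
    [0, 1, 0]
  ],
  "turn": [0, 0, 0, 0, 0, 0, 0, 0, 0, 0, 0, 0]
}}

```text
time: 38.95
ee_pos: [0.5725, 0.0382, 0.1678]
eef_rot: [-0.008, 1.0, -0.0, -0.001]
ft_force: [-0.1, 0.1, -0.9]
width: 0.0227
grip_force: 30.0
```

Call:
{"fn": "step_arm", "kwargs": {
  "delta_pos": [
    [0, 1, 0],
    [0, 1, 0],
    [0, 1, 0],
    [0, 1, 0],
    [0, 1, 0],
    [0, 1, 0],
    [0, 0.5, -0.5],
    [0, 0, -0.8],
    [0, 0, -0.7],
    [0, 0, 0],
    [0, 0, 0]
  ],
  "turn": [0, 0, 0, 0, 0, 0, 0, 0, 0, 0, 0]
}}

```text
time: 40.05
ee_pos: [0.5731, 0.1992, 0.1182]
eef_rot: [-0.008, 1.0, -0.0, -0.001]
ft_force: [0.4, -0.3, -0.1]
width: 0.0224
grip_force: 30.0
```

Call:
{"fn": "step_arm", "kwargs": {
  "delta_pos": [
    [0.02, 0.03, -0.2],
    [0, 0, -0.1],
    [0, 0, -0.1],
    [0, 0, -0.1],
    [0, 0, -0.1],
    [0, 0, 0],
    [0, 0, 0]
  ],
  "turn": [0, 0, 0, 0, 0, 0, 0]
}}

```text
time: 40.75
ee_pos: [0.574, 0.2006, 0.1041]
eef_rot: [-0.008, 1.0, -0.0, -0.0]
ft_force: [0.0, 0.0, -1.0]
width: 0.0224
grip_force: 30.0
```

Call:
{"fn": "step_arm", "kwargs": {
  "delta_pos": [
    [0, 0, -0.25],
    [0, 0, -0.25],
    [0, 0, -0.15],
    [0, 0, -0.1],
    [0, 0, -0.06],
    [0, 0, 0],
    [0, 0, 0]
  ],
  "turn": [0, 0, 0, 0, 0, 0, 0]
}}

```text
time: 41.45
ee_pos: [0.575, 0.2009, 0.0852]
eef_rot: [-0.008, 1.0, 0.0, 0.001]
ft_force: [-1.0, -2.3, 9.0]
width: 0.0227
grip_force: 30.0
```

Call:
{"fn": "step_arm", "kwargs": {
  "delta_pos": [
    [0, 0, 0],
    [0, 0, 0],
    [0, 0, 0],
    [0, 0, 0.6],
    [0, 0, 1],
    [0, 0, 1],
    [0, 0, 0.8],
    [0, -1, 0],
    [0, -1, 0],
    [-0.1, -1, 0],
    [-0.1, -1, 0],
    [-0.1, -1, 0]
  ],
  "turn": [0, 0, 0, 0, 0, 0, 0, 0, 0, 0, 0, 0],
  "grip": 0.4
}}

```text
time: 42.65
ee_pos: [0.5665, 0.0749, 0.17]
eef_rot: [-0.008, 1.0, 0.0, 0.0]
ft_force: [-0.2, -0.9, 0.9]
width: 0.0522
grip_force: 0.0
```

Call:
{"fn": "step_arm", "kwargs": {
  "delta_pos": [
    [-0.1, -1, 0],
    [-0.1, -1, 0],
    [-0.1, -1, 0],
    [-0.1, -1, 0],
    [-0.1, -1, 0],
    [-0.14, -1, 0],
    [0, -1, 0],
    [0, -1, 0],
    [0, -1, 0],
    [0, -1, 0],
    [0, -1, 0],
    [0, -1, 0]
  ],
  "turn": [0, 0, 0, 0, 0, 0, 0, 0, 0, 0, 0, 0]
}}

```text
time: 43.85
ee_pos: [0.5507, -0.2252, 0.17]
eef_rot: [-0.008, 1.0, 0.0, 0.0]
ft_force: [-0.1, -0.4, 0.1]
width: 0.0522
grip_force: 0.0
```

Call:
{"fn": "step_arm", "kwargs": {
  "delta_pos": [
    [0, -1, 0],
    [0, -1, 0],
    [0, -0.9, 0],
    [0, 0, 0],
    [0, 0, 0]
  ],
  "turn": [0, 0, 0, 0, 0]
}}

```text
time: 44.35
ee_pos: [0.5507, -0.2967, 0.1695]
eef_rot: [-0.008, 1.0, 0.0, 0.0]
ft_force: [0.1, 0.8, -0.4]
width: 0.0521
grip_force: 0.0
```

```bash
python3 st.py
```

```text
[ 0.55066089 -0.29670129  0.16946731] [-7.57333292e-03  9.99971262e-01  2.06781337e-04  2.78593826e-04] 0.052132900535593496
[196.   14.5  55.9] 1399 ray [ 0.3982 -0.3611] top [ 0.3969 -0.372   0.0849] [  5.  16. 179.]
[261.3  87.1  16.6] 802 ray [ 0.4485 -0.3124] top [ 0.4491 -0.3123  0.0901] [ 13. 162. 136.]
[ 14.5 145.5  16.8] 423 ray [ 0.4964 -0.5196] top [ 0.4887 -0.511   0.0955] [ 13. 164. 108.]
[ 47.4 158.    9.6] 140 ray [ 0.5065 -0.4935] top [ 0.5039 -0.4855  0.0958] [ 17. 113.  88.]
[ 16.4 183.5  26.3] 841 ray [ 0.5288 -0.5251] top [ 0.5252 -0.5163  0.0959] [ 13. 161.  70.]
[ 52.  187.   12.6] 174 ray [ 0.5315 -0.4943] top [ 0.5317 -0.4883  0.0963] [ 17. 113.  86.]
[279.6 211.9  14.2] 616 ray [ 0.5512 -0.2964] top [ 0.55   -0.2966  0.0902] [ 13.  162.  124.5]
[ 33.5 210.   23.5] 507 ray [ 0.5526 -0.5151] top [ 0.5516 -0.5073  0.0959] [ 12. 164.  71.]
[430.  243.5  15.1] 338 ray [ 0.5794 -0.1585] top [ 0.5743 -0.1598  0.0902] [109. 216.  97.]
```

Call:
{"fn": "step_arm", "kwargs": {
  "delta_pos": [
    [0, 0, -1],
    [0, 0, -1],
    [0, 0, -1],
    [0, 0, -1],
    [0, 0, -0.4],
    [0, 0, 0],
    [0, 0, 0]
  ],
  "turn": [0, 0, 0, 0, 0, 0, 0]
}}

```text
time: 45.1
ee_pos: [0.5513, -0.2966, 0.0601]
eef_rot: [-0.008, 1.0, -0.0, 0.001]
ft_force: [-0.3, 1.4, 0.7]
width: 0.0523
grip_force: 0.0
```

Call:
{"fn": "step_arm", "kwargs": {
  "delta_pos": [
    [0, 0, 0],
    [0, 0, 0],
    [0, 0, 0],
    [0, 0, 0],
    [0, 0, 0]
  ],
  "turn": [0, 0, 0, 0, 0],
  "grip": 1
}}

```text
time: 45.6
ee_pos: [0.5506, -0.297, 0.059]
eef_rot: [-0.008, 1.0, -0.0, 0.0]
ft_force: [-0.2, 0.6, 1.3]
width: 0.0227
grip_force: 30.0
```

Call:
{"fn": "step_arm", "kwargs": {
  "delta_pos": [
    [0, 0, 0.5],
    [0, 0, 1],
    [0, 0, 1],
    [0, 0, 1],
    [0, 0, 0.9],
    [0, 0, 0],
    [0, 0, 0]
  ],
  "turn": [0, 0, 0, 0, 0, 0, 0]
}}

```text
time: 46.3
ee_pos: [0.5506, -0.2968, 0.1692]
eef_rot: [-0.008, 1.0, -0.0, 0.0]
ft_force: [-0.3, 0.6, -2.2]
width: 0.023
grip_force: 30.0
```

Call:
{"fn": "step_arm", "kwargs": {
  "delta_pos": [
    [-0.1, 1, 0],
    [-0.1, 1, 0],
    [-0.1, 1, 0],
    [-0.1, 1, 0],
    [-0.1, 1, 0],
    [-0.08, 1, 0],
    [0, 1, 0],
    [0, 1, 0],
    [0, 1, 0],
    [0, 1, 0],
    [0, 1, 0],
    [0, 1, 0]
  ],
  "turn": [0, 0, 0, 0, 0, 0, 0, 0, 0, 0, 0, 0]
}}

```text
time: 47.5
ee_pos: [0.5351, 0.0041, 0.1675]
eef_rot: [-0.008, 1.0, 0.0, -0.001]
ft_force: [-0.4, -0.5, -0.3]
width: 0.0225
grip_force: 30.0
```

Call:
{"fn": "step_arm", "kwargs": {
  "delta_pos": [
    [0, 1, 0],
    [0, 1, 0],
    [0, 1, 0],
    [0, 1, 0],
    [0, 1, 0],
    [0, 1, 0],
    [0, 1, 0],
    [0, 0.87, -0.5],
    [0, 0, -0.8],
    [0, 0, -0.7],
    [0, 0, 0],
    [0, 0, 0]
  ],
  "turn": [0, 0, 0, 0, 0, 0, 0, 0, 0, 0, 0, 0]
}}

```text
time: 48.7
ee_pos: [0.5355, 0.1996, 0.1183]
eef_rot: [-0.008, 1.0, -0.0, -0.001]
ft_force: [0.8, 0.0, -0.9]
width: 0.0227
grip_force: 30.0
```

Call:
{"fn": "step_arm", "kwargs": {
  "delta_pos": [
    [0.01, 0, -0.2],
    [0, 0, -0.1],
    [0, 0, -0.1],
    [0, 0, -0.1],
    [0, 0, -0.1],
    [0, 0, 0],
    [0, 0, 0]
  ],
  "turn": [0, 0, 0, 0, 0, 0, 0]
}}

```text
time: 49.4
ee_pos: [0.5363, 0.1999, 0.1038]
eef_rot: [-0.008, 1.0, 0.0, -0.0]
ft_force: [0.4, 0.3, -0.9]
width: 0.0226
grip_force: 30.0
```

Call:
{"fn": "step_arm", "kwargs": {
  "delta_pos": [
    [0, 0, -0.25],
    [0, 0, -0.25],
    [0, 0, -0.15],
    [0, 0, -0.1],
    [0, 0, -0.06],
    [0, 0, 0],
    [0, 0, 0]
  ],
  "turn": [0, 0, 0, 0, 0, 0, 0]
}}

```text
time: 50.1
ee_pos: [0.5374, 0.2001, 0.085]
eef_rot: [-0.008, 1.0, 0.0, 0.001]
ft_force: [-1.5, -2.0, 9.4]
width: 0.0231
grip_force: 30.0
```

Call:
{"fn": "step_arm", "kwargs": {
  "delta_pos": [
    [0, 0, 0],
    [0, 0, 0],
    [0, 0, 0],
    [0, 0, 0.6],
    [0, 0, 1],
    [0, 0, 1],
    [0, 0, 0.8],
    [0, -1, 0],
    [0, -1, 0],
    [-0.25, -1, 0],
    [-0.25, -1, 0],
    [-0.25, -1, 0]
  ],
  "turn": [0, 0, 0, 0, 0, 0, 0, 0, 0, 0, 0, 0],
  "grip": 0.4
}}

```text
time: 51.3
ee_pos: [0.5174, 0.0741, 0.1697]
eef_rot: [-0.008, 1.0, 0.0, 0.0]
ft_force: [-0.1, 0.7, -0.8]
width: 0.052
grip_force: 0.0
```

Call:
{"fn": "step_arm", "kwargs": {
  "delta_pos": [
    [-0.25, -1, 0],
    [-0.25, -1, 0],
    [-0.25, -1, 0],
    [-0.25, -1, 0],
    [-0.25, -1, 0],
    [-0.25, -1, 0],
    [-0.25, -1, 0],
    [-0.25, -1, 0],
    [-0.25, -1, 0],
    [-0.25, -1, 0],
    [-0.25, -1, 0],
    [0, -1, 0]
  ],
  "turn": [0, 0, 0, 0, 0, 0, 0, 0, 0, 0, 0, 0]
}}

```text
time: 52.5
ee_pos: [0.4483, -0.2261, 0.1698]
eef_rot: [-0.008, 1.0, -0.0, 0.0]
ft_force: [0.7, 0.1, 0.3]
width: 0.0522
grip_force: 0.0
```

Call:
{"fn": "step_arm", "kwargs": {
  "delta_pos": [
    [0, -1, 0],
    [0, -1, 0],
    [0, -1, 0],
    [0, -0.5, 0],
    [0, 0, 0],
    [0, 0, 0]
  ],
  "turn": [0, 0, 0, 0, 0, 0]
}}

```text
time: 53.1
ee_pos: [0.4491, -0.3115, 0.1688]
eef_rot: [-0.008, 1.0, 0.0, 0.0]
ft_force: [-0.4, 0.3, 0.3]
width: 0.0523
grip_force: 0.0
```

```bash
python3 st.py | grep -E "^\[0|^\[ 0| 0.4[0-9]* -0.3"
```

```text
[ 0.44910968 -0.31146991  0.16881094] [-8.17265937e-03  9.99966531e-01  3.64568024e-04  1.03288938e-04] 0.05225715688510464
[278.  212.   14.3] 621 ray [ 0.4496 -0.3126] top [ 0.4487 -0.3124  0.0902] [ 13. 162. 124.]
```

Call:
{"fn": "step_arm", "kwargs": {
  "delta_pos": [
    [0, -0.03, -1],
    [0, 0, -1],
    [0, 0, -1],
    [0, 0, -1],
    [0, 0, -0.4],
    [0, 0, 0],
    [0, 0, 0]
  ],
  "turn": [0, 0, 0, 0, 0, 0, 0]
}}

```text
time: 53.85
ee_pos: [0.4495, -0.3132, 0.0597]
eef_rot: [-0.008, 1.0, -0.0, 0.001]
ft_force: [-0.4, -0.1, 1.4]
width: 0.0519
grip_force: 0.0
```

Call:
{"fn": "step_arm", "kwargs": {
  "delta_pos": [
    [0, 0, 0],
    [0, 0, 0],
    [0, 0, 0],
    [0, 0, 0],
    [0, 0, 0]
  ],
  "turn": [0, 0, 0, 0, 0],
  "grip": 1
}}

```text
time: 54.35
ee_pos: [0.4489, -0.3134, 0.0588]
eef_rot: [-0.008, 1.0, -0.0, 0.0]
ft_force: [0.3, -0.5, 1.9]
width: 0.0226
grip_force: 30.0
```

Call:
{"fn": "step_arm", "kwargs": {
  "delta_pos": [
    [0, 0, 0.5],
    [0, 0, 1],
    [0, 0, 1],
    [0, 0, 1],
    [0, 0, 0.9],
    [0, 0, 0],
    [0, 0, 0]
  ],
  "turn": [0, 0, 0, 0, 0, 0, 0]
}}

```text
time: 55.05
ee_pos: [0.4488, -0.3134, 0.1691]
eef_rot: [-0.008, 1.0, -0.0, 0.0]
ft_force: [-0.9, -0.0, -2.5]
width: 0.0228
grip_force: 30.0
```

Call:
{"fn": "step_arm", "kwargs": {
  "delta_pos": [
    [0.2, 1, 0],
    [0.2, 1, 0],
    [0.2, 1, 0],
    [0.2, 1, 0],
    [0.2, 1, 0],
    [0.2, 1, 0],
    [0.2, 1, 0],
    [0.2, 1, 0],
    [0.2, 1, 0],
    [0.17, 1, 0],
    [0, 1, 0],
    [0, 1, 0]
  ],
  "turn": [0, 0, 0, 0, 0, 0, 0, 0, 0, 0, 0, 0]
}}

```text
time: 56.25
ee_pos: [0.4972, -0.0123, 0.1674]
eef_rot: [-0.008, 1.0, 0.0, -0.001]
ft_force: [0.1, -0.3, -1.4]
width: 0.0222
grip_force: 30.0
```

Call:
{"fn": "step_arm", "kwargs": {
  "delta_pos": [
    [0, 1, 0],
    [0, 1, 0],
    [0, 1, 0],
    [0, 1, 0],
    [0, 1, 0],
    [0, 1, 0],
    [0, 1, 0],
    [0, 1, 0],
    [0, 0.5, -0.5],
    [0, 0, -0.8],
    [0, 0, -0.7],
    [0, 0, 0]
  ],
  "turn": [0, 0, 0, 0, 0, 0, 0, 0, 0, 0, 0, 0]
}}

```text
time: 57.45
ee_pos: [0.4959, 0.1976, 0.1148]
eef_rot: [-0.008, 1.0, -0.001, -0.003]
ft_force: [0.2, 0.0, -0.5]
width: 0.0228
grip_force: 30.0
```

Call:
{"fn": "step_arm", "kwargs": {
  "delta_pos": [
    [0, 0, 0],
    [0, 0, 0]
  ],
  "turn": [0, 0]
}}

```text
time: 57.65
ee_pos: [0.4984, 0.199, 0.1191]
eef_rot: [-0.008, 1.0, 0.0, 0.0]
ft_force: [0.0, 0.2, -1.1]
width: 0.0222
grip_force: 30.0
```

Call:
{"fn": "step_arm", "kwargs": {
  "delta_pos": [
    [0, 0, -0.2],
    [0, 0, -0.1],
    [0, 0, -0.1],
    [0, 0, -0.1],
    [0, 0, -0.1],
    [0, 0, 0],
    [0, 0, 0]
  ],
  "turn": [0, 0, 0, 0, 0, 0, 0]
}}

```text
time: 58.35
ee_pos: [0.498, 0.1992, 0.1035]
eef_rot: [-0.008, 1.0, 0.0, -0.0]
ft_force: [-0.8, -0.8, -1.0]
width: 0.0228
grip_force: 30.0
```

Call:
{"fn": "step_arm", "kwargs": {
  "delta_pos": [
    [0, 0, -0.25],
    [0, 0, -0.25],
    [0, 0, -0.15],
    [0, 0, -0.1],
    [0, 0, -0.06],
    [0, 0, 0],
    [0, 0, 0]
  ],
  "turn": [0, 0, 0, 0, 0, 0, 0]
}}

```text
time: 59.05
ee_pos: [0.4992, 0.1995, 0.0848]
eef_rot: [-0.008, 1.0, 0.0, 0.001]
ft_force: [-1.2, -1.0, 11.0]
width: 0.0227
grip_force: 30.0
```

Home. I'll release, retreat and check everything.

Call:
{"fn": "step_arm", "kwargs": {
  "delta_pos": [
    [0, 0, 0],
    [0, 0, 0],
    [0, 0, 0],
    [0, 0, 0.6],
    [0, 0, 1],
    [0, 0, 1],
    [0, 0, 1],
    [0, 0, 1],
    [0, -1, 0.5],
    [0, -1, 0],
    [0, -1, 0],
    [0, -1, 0]
  ],
  "turn": [0, 0, 0, 0, 0, 0, 0, 0, 0, 0, 0, 0],
  "grip": 0.4
}}

```text
time: 60.25
ee_pos: [0.498, 0.0984, 0.212]
eef_rot: [-0.008, 1.0, 0.0, 0.001]
ft_force: [-0.0, 0.0, 0.3]
width: 0.0523
grip_force: 0.0
```

Call:
{"fn": "step_arm", "kwargs": {
  "delta_pos": [
    [1, -1, 0],
    [1, -1, 0],
    [1, -0.5, 0],
    [1, 0, 0],
    [0, 0, 0],
    [0, 0, 0],
    [0, 0, 0]
  ],
  "turn": [0, 0, 0, 0, 0, 0, 0]
}}

```text
time: 60.95
ee_pos: [0.5975, 0.0371, 0.2114]
eef_rot: [-0.008, 1.0, 0.0, 0.0]
ft_force: [-0.1, 0.8, -0.2]
width: 0.0523
grip_force: 0.0
```

```bash
python3 - <<'E'
from h import *
s=read_state(); print(s['ee_pos'])
for n in ('scene','wrist'):
    c=snap(n); P=cloud(c); Z=P[:,:,2]
    if n=='scene': cv2.imwrite('pics/end.png',c['image'][:,:,::-1])
    m=((Z>.098)&(Z<.125)&(abs(P[:,:,1]-.2)<.025)&(P[:,:,0]>.45)&(P[:,:,0]<.66)).astype(np.uint8)
    k,l,st,ce=cv2.connectedComponentsWithStats(m)
    for i in range(1,k):
        if st[i,4]>30: q=P[l==i]; print(n,'knob',q.mean(0).round(4),np.percentile(q[:,2],99).round(4))
    for z in (.08,.12,.16,.19):
        q=P[(abs(Z-z)<.008)&(P[:,:,1]>.255)&(P[:,:,1]<.36)&(abs(P[:,:,0]-.5)<.13)]; print('lid',z,len(q),np.percentile(q[:,1],[50]).round(4) if len(q) else '')
    q=P[(Z>.045)&(Z<.055)&(abs(P[:,:,1]-.2)<.02)&(P[:,:,0]>.45)&(P[:,:,0]<.65)]; print(n,'rack x',np.percentile(q[:,0],[1,99]))
E
```

```text
[0.59746078 0.03709989 0.21138397]
scene knob [0.5656 0.1995 0.11  ] 0.1172
lid 0.08 481 [0.2837]
lid 0.12 542 [0.2975]
lid 0.16 610 [0.3112]
lid 0.19 676 [0.3218]
scene rack x [0.48162511 0.64887456]
wrist knob [0.4985 0.1955 0.1125] 0.118
wrist knob [0.5351 0.1955 0.1123] 0.1178
wrist knob [0.5726 0.1972 0.1123] 0.1179
wrist knob [0.6099 0.1984 0.1123] 0.1182
lid 0.08 3889 [0.2841]
lid 0.12 142 [0.2975]
lid 0.16 0 
lid 0.19 0 
wrist rack x [0.47866468 0.64558779]
```

View pics/end.png

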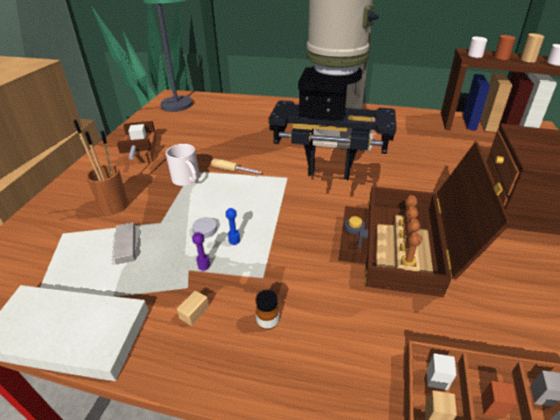

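The final view shows all four stamps standing level in the rack at (410,235), the lid open past upright, and the other things undisturbed.

```bash
python3 -c "
from bench import *
print(close_job())"
```

```text
the job is handed in; nothing more can be done
None
```

I handed the job in at about 61 s: the lid is open against its stop, the rack held against a 20 N push without moving, and all four brown stamps stand fully home in its wells; nothing else on the table was touched.

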